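# Part a pressed-together wax mould evenly with a splitting wedge

### The arm

A 7-joint arm with a two-finger parallel gripper is mounted at the origin on a cart in front of the work surface, level with it; the furniture and walls round the work are solid. World frame = base frame: x ahead of the robot, y to its left, z up, the work surface at z = 0. Lengths are in m, angles in rad, forces in N, time in s.
With the tool pointing down it reaches from about 0.4 to 0.85 m from the base axis. Payload 6.9 kg.
Tool frame: the origin (TCP) lies between the finger pads; the fingertips stand 22 mm ahead of it and the grasp point (between the pads) lies 3 mm ahead of it; z points along the fingers, y is the direction in which the jaws open and shut (so a half turn about z gives the same grasp; the last joint's range is limited). The gripper opens to 85 mm and grips with 20 to 120 N. Pads are 22 mm wide; open, the fingers measure 114 mm over their backs; the gripper's body (76 mm by 85 mm) begins 54 mm behind the grasp point. The pads swing forward as they close: fully open they stand 13 mm farther back than shut.
Start: joints at [-1.2, 0.507, -0.238, 1.5, 0.126, 1.149, -0.155], TCP at [0.164, 0.603, 0.231] pointing down, gripper open.
Joint ranges: [-3.08, 3.08], [-0.24, 2.05], [-1.43, 1.35], [0, 2.5], [-1.52, 4.66], [0.17, 1.96], [-2.89, 2.89]. Speed limits (rad/s): [2.39, 2.39, 3.14, 3.14, 3.14, 3.14, 3.14].

### API

Orientations are given as a unit quaternion [w, x, y, z].
In Python, from rig import * gives the robot as it stands. The module is installed in compiled form; this text tells all that it offers.
- The arm moves only by the shell command python3 -m handwheel 'ROWS' [FORCE]. ROWS is JSON, one flat list of numbers, 5 for each row, row after row: the shift along the tool's x, y, z normalised to -1 to 1, where 1 is 0.15 m, then the turn about the tool's z normalised to -1 to 1, where 1 is 90 degrees, then the gripper command: -1 is shut, 1 is fully open, values between are in proportion. In form: [tx, ty, tz, spin, claw, tx, ty, tz, spin, claw, ...]. A call has 1 to 8 rows; each row is the pose to reach, as a shift and turn from the pose measured when the call began, along the tool's axes at that moment; what a row does not reach only later rows make up. A row lasts 1/10 s, in which the tool goes at most 50 mm and 8.59 degrees, less where a joint would pass 70% of its speed; a pose out of reach is approached as far as the arm can. A call with a number of a shift or a turn outside -1 to 1 is refused whole. A call with a gripper value outside its range is refused whole. The fingers move at their own pace and stop on an object; FORCE is the grip in N (left out, the last holds). Time passes only in rows, so rows that repeat a pose let the fingers close. It gives the time, the measured TCP pose, the force and the opening at its end, in the units of the state.
- get_state(): the state, without advancing time (a new reading comes with each control period).
- grab_frame(name): name is "side" or "top" or "wrist"; returns the picture (384x512x3 uint8, red, green, blue); there is no depth.
- camera_info(name): a dict with "intrinsics" (3x3 intrinsics, pixels), "R" (3x3) and "t" (3): a world point X has camera coordinates R X + t. Camera axes: x right, y down, z forward; pixel columns grow to the right and rows downward; lengths in m; the calibration is good to about 2 mm. A picture is of the moment at which its call begins: read the wrist's pose just before it. camera_info takes no time and is no camera call; for the wrist camera it gives the pose at the moment of the call.
- job_done(): hands the job in, once; it reports no verdict.
The state is a dict: "t": time; "qpos": joint angles; "dq": joint speeds; "joint_torque": joint torques, N m; "eef_pos": TCP position; "tool_rot": TCP orientation; "force": force on the tool from outside, world axes, zero at the start; "moment": the same for the moment, N m; "grip_width": finger opening in m.
Only numpy, scipy, OpenCV 4.12 (cv2) and the standard library are available. Lean on these libraries where they do the work, as an engineer would, in place of code of your own. Each camera call takes 0.05 s, during which the arm holds its last target.

### The job

The upper half of the aluminium wax mould is pressed tight on the lower half: work it up evenly with the double-ended splitting wedge, pushing a blade into the pry slots at the left and right ends in turn and only a part of the blade's taper at a time, so that the two ends never stand more than about 4 mm apart in height. Go on until both ends are at least 6.5 mm up and the half sits level to within about 3 mm, lifting it with the wedge alone (the gripper must not touch it). Finally put the wedge down standing on its flat underside on the bench, and leave the jar, lamp, spool and dish where they are.

Things in the scene. Friction and masses are not known exactly. Their poses are not given: they have to be found in the camera images.
- mould: two-part aluminium mould block fixed to the bench. Origin: centre of its foot plate's underside, on the bench; x: its depth (away from the robot at yaw 0), y: along its length to its left end. Foot plate 150 (x) x 106 (y) x 6 mm with four screw heads up to 11 mm high; lower half 90 (x) x 110 (y) mm, its upper face (the seam) at z = 30 mm. A pry slot in the middle of each end (y = +-55 mm).
- upper_half: upper half of the mould, 90 (x) x 110 (y) x 18 mm, plain aluminium with brass bushes on top; origin at the centre of its underside (30 mm above the bench when fully down), axes as the mould's. Tight dowels grip it: each end rises on its own when pushed up there with 5 to 7 N, pivoting about the lower edge of the other end, and stays where it is left.
- lid_left (a joint): how far the left end (+y of the mould) of the upper half is raised: angle in rad about the lower edge of the right end; height in mm = 110 x value; 0 fully down, at most 0.13. Starts between 0 and 0.018 (0 to 2 mm).
- lid_right (a joint): the same for the right end (-y of the mould), about the lower edge of the left end; height in mm = 110 x value. The tilt of the upper half is the difference of the two values.
- slot_left (a point): middle of the mouth of the left pry slot, on its floor (24 mm above the bench, y = +55 mm of the mould), axes as the mould's. Slot 34 mm wide, 46 mm deep inwards; its ceiling is the upper half's underside, so the mouth is 6 mm high with that end fully down and grows as it rises. A blade goes in along the mould's -y.
- slot_right (a point): the same for the right pry slot (24 mm above the bench, y = -55 mm of the mould); slot of the same size; a blade goes in along the mould's +y.
- wedge: loose double-ended steel wedge, 0.2 kg, in front of the mould to the left or right, standing on its flat underside. Origin: centre of the underside; x along the blades, z up; both ends alike. 144 x 24 mm; 15 mm thick within 38 mm of the middle, then tapering straight to 2.5 mm at the tips. Upright wooden grip in the middle, 20 (x) x 24 (y) mm, its top 78 mm above the underside.
- wedge_mark1 (a point): point on the outer red line across one ramp of the wedge, 54 mm from the middle (18 mm from the tip), where the blade is 9 mm thick; the other ramp has the same lines. With the underside on the slot's floor an end rises to the blade's thickness at the mouth less 6 mm: 3 mm with this line at the mouth. Pushing in takes about 8 to 20 N.
- wedge_mark2 (a point): point on the inner red line of the same ramp, 46 mm from the middle (26 mm from the tip), where the blade is 12 mm thick: the end is raised 6 mm with this line at the mouth, and 9 mm with the tip 34 to 42 mm inside (full thickness).
- jar: black jar, 60 mm across, 70 mm tall, loose bystander standing in front at the side where the wedge is not; origin at the centre of its underside
- lamp: glass spirit lamp, 68 mm across, 79 mm tall, loose bystander close to the mould; origin at the centre of its underside
- spool: spool of solder wire, 48 mm across, 26 mm tall, loose bystander close to the mould; origin at the centre of its underside
- dish: slate borax dish with a cone in it, 72 mm across, 30 mm tall, loose bystander close to the mould; origin at the centre of its underside

How it is judged:
By the outcome, as a careful person would: the job done as asked, in the order asked, and still so for the second after the job is handed in, with the robot touching nothing.
It also fails if it takes over 56 s, if anything falls off the work surface, if the arm or the gripper's body presses on something with over 40 N, if the wrist force passes 120 N, or if a joint passes its speed limit or range.

## Working session

There is one attempt and no reset: what is moved stays moved. The work goes in short steps, Python scripts to look and compute and a shell command to move; the robot and the scene stay as the last step left them, time stands still between calls to the robot, and variables do not carry over. Pictures are saved under pics/ and viewed, and the job is handed in when it is done.

```bash
mkdir -p pics; ls; python3 - <<'E'
from rig import *
import cv2
s=get_state(); print(s)
for n in ("side","top","wrist"):
    i=camera_info(n); print(n,i)
    cv2.imwrite(f"pics/{n}0.png",grab_frame(n)[:,:,::-1])
E
```

```text
pics
{'t': 0.0, 'qpos': array([-1.19945102,  0.50833852, -0.23752087,  1.50114025,  0.12570436,
        1.14891356, -0.1547841 ]), 'dq': array([ 0.00117319, -0.00171271,  0.00053665, -0.00040087,  0.00044054,
       -0.00047282,  0.00074873]), 'joint_torque': array([-3.38316408e-05, -6.20603156e+01, -2.18596660e+00, -2.49648982e+01,
        1.29816786e-02,  1.20182452e-02, -2.67996262e-05]), 'eef_pos': array([0.16414824, 0.60252829, 0.23012657]), 'tool_rot': array([-9.89205584e-05,  1.32515457e-01,  9.91180526e-01, -8.99420986e-04]), 'force': array([-0.87615894, -0.32107857,  0.04740501]), 'moment': array([-0.02995838,  0.02011537, -0.02584719]), 'grip_width': 0.0852667345965534}
side {'intrinsics': array([[366.97378148,   0.        , 259.21964556],
       [  0.        , 366.97378148, 194.57044034],
       [  0.        ,   0.        ,   1.        ]]), 'R': array([[-0.97964438, -0.19960906, -0.02128628],
       [-0.10120052,  0.58266633, -0.80638602],
       [ 0.17336475, -0.78781735, -0.59100633]]), 't': array([0.53627848, 0.08946969, 0.92611687])}
top {'intrinsics': array([[361.63683908,   0.        , 258.61788646],
       [  0.        , 361.63683908, 185.297389  ],
       [  0.        ,   0.        ,   1.        ]]), 'R': array([[-0.01487794, -0.99982955,  0.01093218],
       [-0.98214022,  0.01256206, -0.18773063],
       [ 0.1875613 , -0.01352998, -0.98215971]]), 't': array([0.00975256, 0.55375148, 0.81447714])}
wrist {'intrinsics': array([[341.27334705,   0.        , 255.73660589],
       [  0.        , 341.27334705, 187.97707697],
       [  0.        ,   0.        ,   1.        ]]), 'R': array([[ 2.62243823e-01,  9.65001411e-01, -6.73388586e-04],
       [ 9.12301962e-01, -2.47694923e-01,  3.26117089e-01],
       [ 3.14536656e-01, -8.61365259e-02, -9.45329144e-01]]), 't': array([-0.62477988, -0.0434009 ,  0.38013803])}
```

View pics/top0.png

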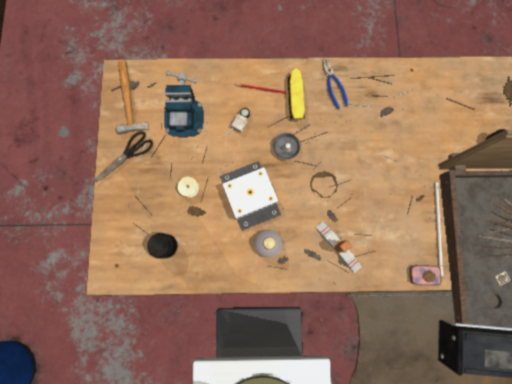

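View pics/side0.png

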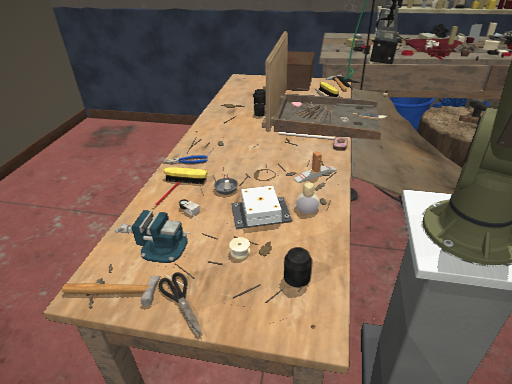

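View pics/wrist0.png

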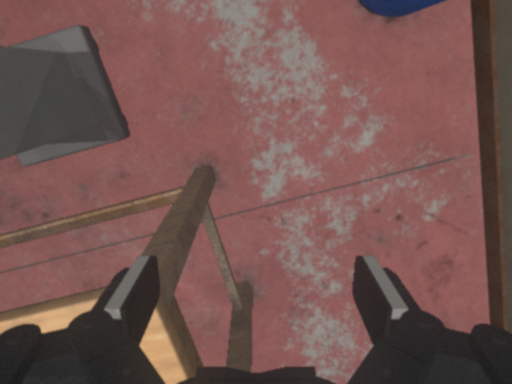

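```bash
cat > h.py <<'E'
import numpy as np, cv2
from rig import *
def ray(n,u,v,z,info=None):
    i=info or camera_info(n); K=np.array(i["intrinsics"]);R=np.array(i["R"]);t=np.array(i["t"])
    c=-R.T@t; d=R.T@np.linalg.solve(K,[u,v,1.]); return c+d*(z-c[2])/d[2]
def proj(n,X,info=None):
    i=info or camera_info(n); p=np.array(i["R"])@np.array(X)+i["t"]; q=np.array(i["intrinsics"])@p; return q[:2]/q[2]
def crop(src,x0,y0,w,h,s,out):
    im=cv2.imread(src)[y0:y0+h,x0:x0+w]; cv2.imwrite(out,cv2.resize(im,None,fx=s,fy=s,interpolation=cv2.INTER_CUBIC))
E
python3 - <<'E'
from h import *
crop("pics/top0.png",130,120,240,170,3.3,"pics/topc.png")
crop("pics/side0.png",170,140,180,150,4,"pics/sidec.png")
for n,u,v,z in [("jar",162,245,.07),("lamp",268,243,.05),("spool",188,187,.026),("dish",286,147,.01),("mould",250,196,.05),("wtipA",321,225,.003),("wtipB",357,269,.003)]:
    print(n,ray("top",u,v,z))
E
```

```text
jar [0.41536381 0.22361622 0.07      ]
lamp [ 0.41694948 -0.01779866  0.05      ]
spool [0.55682847 0.17577093 0.026     ]
dish [ 0.66124802 -0.07037723  0.01      ]
mould [0.52851798 0.02303361 0.05      ]
wtipA [ 0.46069513 -0.15234428  0.003     ]
wtipB [ 0.35265434 -0.23513556  0.003     ]
```

View pics/topc.png

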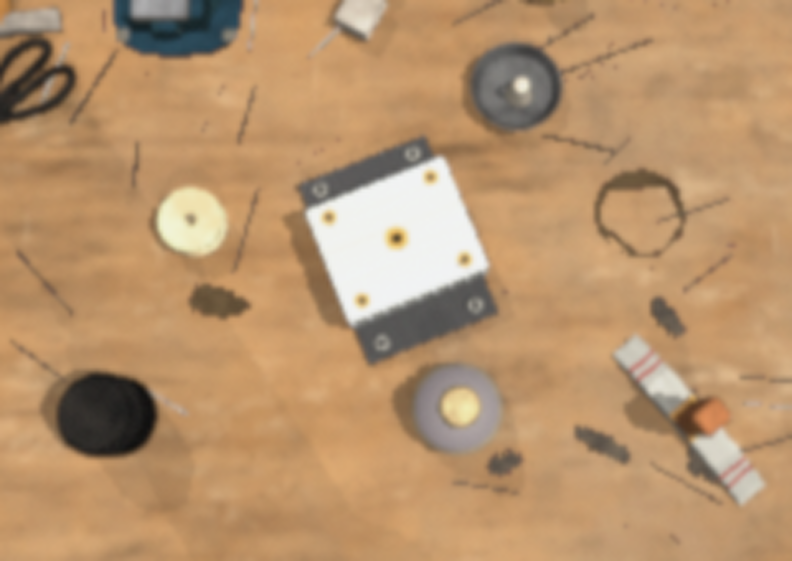

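View pics/sidec.png

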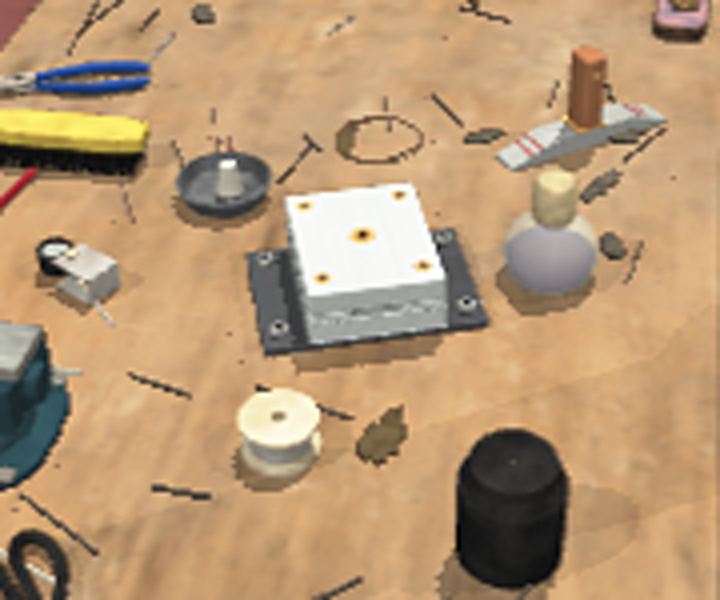

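```bash
python3 - <<'E'
from h import *
from scipy.optimize import least_squares
f=lambda p,x0,y0,s:[x0+(p[0]+.5)/s-.5,y0+(p[1]+.5)/s-.5]
T=lambda *p:f(p,130,120,3.3)
S=lambda *p:f(p,170,140,4)
# mould obs: local pts
obs=[("top",(.045,.055,.049),T(305,208)),("top",(.045,-.055,.049),T(441,157)),("top",(-.045,-.055,.049),T(489,268)),("top",(-.045,.055,.049),T(353,324)),
("top",(.075,.053,.006),T(297,187)),("top",(.075,-.053,.006),T(425,138)),("top",(-.075,-.053,.006),T(498,314)),("top",(-.075,.053,.006),T(373,364)),
("side",(.045,.055,.049),S(303,292)),("side",(.045,-.055,.049),S(286,197)),("side",(-.045,-.055,.049),S(413,184)),("side",(-.045,.055,.049),S(443,277)),
("side",(.075,.053,.006),S(265,352)),("side",(.075,-.053,.006),S(248,254)),("side",(-.075,.053,.006),S(488,322))]
def tf(p,l): c,s=np.cos(p[2]),np.sin(p[2]); return [p[0]+c*l[0]-s*l[1],p[1]+s*l[0]+c*l[1],l[2]]
for sel in (("top",),("side",),("top","side")):
    o=[a for a in obs if a[0] in sel]
    r=least_squares(lambda p:np.concatenate([proj(n,tf(p,l))-q for n,l,q in o]),[.528,.023,.4])
    print("mould",sel,r.x,np.degrees(r.x[2]),np.abs(r.fun).max())
M=r.x
W=[("top",(.072,.012,.0025),T(613,352)),("top",(.072,-.012,.0025),T(636,335)),("top",(-.072,.012,.0025),T(742,504)),("top",(-.072,-.012,.0025),T(765,485)),
("side",(.072,.012,.0025),S(497,155)),("side",(.072,-.012,.0025),S(517,171)),("side",(0,0,.078),S(590,52))]
for sel in (("top",),("top","side")):
    o=[a for a in W if a[0] in sel]
    r=least_squares(lambda p:np.concatenate([proj(n,tf(p,l))-q for n,l,q in o]),[.407,-.194,.65])
    print("wedge",sel,r.x,np.degrees(r.x[2]),np.abs(r.fun).max())
c,s=np.cos(M[2]),np.sin(M[2])
for n,p in [("jar",ray("top",*T(107,414),.07)),("jarside",ray("side",*S(512,470),.066)),("spool",ray("top",*T(190,220),.026)),("dish",ray("top",*T(516,87),.03)),("lamp",ray("top",*T(460,406),.079))]:
    d=p[:2]-M[:2]; print(n,p.round(4),"mould fr",(c*d[0]+s*d[1]).round(4),(-s*d[0]+c*d[1]).round(4))
E
```

```text
mould ('top',) [0.53809315 0.02286697 0.37642395] 21.567503568076603 0.9579015451091664
mould ('side',) [0.53863364 0.02564418 0.35829932] 20.529038835809516 0.8882021939768663
mould ('top', 'side') [0.53850793 0.02352573 0.37074267] 21.241990283402604 1.3853428191336548
wedge ('top',) [ 0.40768337 -0.19248515  0.67474643] 38.660122857305275 0.5059286563200658
wedge ('top', 'side') [ 0.40714622 -0.19220049  0.67557474] 38.70758152655945 5.147061392592377
jar [0.4151 0.2234 0.07  ] mould fr -0.0426 0.231
jarside [0.4153 0.2361 0.066 ] mould fr -0.0378 0.2428
spool [0.5586 0.1777 0.026 ] mould fr 0.0746 0.1364
dish [ 0.6578 -0.0686  0.03  ] mould fr 0.0778 -0.1291
lamp [ 0.4168 -0.0191  0.079 ] mould fr -0.1289 0.0044
```

```bash
cat >> h.py <<'E'
from scipy.spatial.transform import Rotation as Ro
def st():
    s=get_state(); q=s["tool_rot"]; R=Ro.from_quat([q[1],q[2],q[3],q[0]]).as_matrix()
    return s,R,np.degrees(np.arctan2(R[1,1],R[0,1]))
def plan(x,y,z,yaw=None):
    s,R,yw=st(); d=R.T@(np.array([x,y,z])-s["eef_pos"])/.15
    sp=0 if yaw is None else -(((yaw-yw+180)%360)-180)/90
    print("t",round(s["t"],2),"pos",s["eef_pos"].round(4),"yaw",yw.round(2),"zdir",R[:,2].round(4),"q7",s["qpos"][6].round(2)); print("delta",d.round(3),"spin",round(sp,3))
E
python3 -c "
from h import *
plan(.5,.3,.24,38.7);plan(.4075,-.1923,.2,38.7)"
```

```text
t 0.15 pos [0.1641 0.6027 0.2303] yaw 74.77 zdir [-4.0e-04 -1.3e-03 -1.0e+00] q7 -0.15
delta [-2.691 -1.359 -0.063] spin 0.401
t 0.15 pos [0.1641 0.6027 0.2303] yaw 74.77 zdir [-4.0e-04 -1.3e-03 -1.0e+00] q7 -0.15
delta [-2.958 -4.687  0.209] spin 0.401
```

```bash
python3 -m handwheel '[-1,-0.6,0,0,1,-1,-0.6,0,0,1,-1,-0.6,0,0,1,-1,-0.6,0,0,1]' 80; python3 -m handwheel '[-1,-1,0,0,1,-1,-1,0,0,1,-1,-1,0,0,1,-1,-1,0,0,1,-1,-1,0,0,1]'; python3 -m handwheel '[-0.9,-1,0,0,1,-0.9,-1,0,0,1,-0.9,-1,0,0,1,-0.9,-1,0,0,1,-0.9,-1,0,0,1]'
python3 -c "
from h import *
plan(.4075,-.1923,.2,38.7)"
```

```text
t: 0.55
eef_pos: [0.2889, 0.4724, 0.2302]
tool_rot: [0.001, 0.135, 0.991, -0.002]
force: [-0.6, -0.5, 0.2]
grip_width: 0.0853
t: 1.05
eef_pos: [0.3959, 0.2823, 0.2309]
tool_rot: [0.001, 0.138, 0.99, -0.003]
force: [-0.3, 0.4, 0.5]
grip_width: 0.0855
t: 1.55
eef_pos: [0.4867, 0.0943, 0.2321]
tool_rot: [0.002, 0.143, 0.99, -0.005]
force: [-0.3, 0.7, -0.4]
grip_width: 0.0857
t 1.55 pos [0.4867 0.0943 0.2321] yaw 73.6 zdir [ 0.0028 -0.0096 -1.    ] q7 1.0
delta [-0.032 -1.98   0.231] spin 0.388
```

```bash
python3 -m handwheel '[0,-1,0,0.39,1,0,-1,0,0.39,1,0,-1,0,0.39,1,0,-1,0,0.39,1,0,-1,0,0.39,1,0,-1,0,0.39,1]'; 
python3 -c "
from h import *
plan(.4075,-.1923,.17,38.7)"
```

```text
t: 2.15
eef_pos: [0.4446, -0.0484, 0.2333]
tool_rot: [0.003, 0.433, 0.902, -0.003]
force: [0.5, 0.4, -0.7]
grip_width: 0.0852
t 2.15 pos [ 0.4446 -0.0484  0.2333] yaw 38.74 zdir [ 0.0028 -0.009  -1.    ] q7 0.75
delta [-0.59  -0.792  0.43 ] spin 0.0
```

```bash
python3 -m handwheel '[-0.59,-0.79,0.2,0,1,-0.59,-0.79,0.4,0,1,-0.59,-0.79,0.4,0,1,-0.59,-0.79,0.4,0,1,-0.59,-0.79,0.4,0,1]'; 
python3 -c "
from h import *
plan(.4075,-.1923,.17,38.7)
cv2.imwrite('pics/w1.png',grab_frame('wrist')[:,:,::-1])
print(proj('wrist',[.4075,-.1923,.078]), camera_info('wrist'))"
```

```text
t: 2.65
eef_pos: [0.4075, -0.192, 0.1737]
tool_rot: [0.002, 0.432, 0.902, -0.003]
force: [-0.1, 0.8, 0.4]
grip_width: 0.0856
t 2.65 pos [ 0.4075 -0.192   0.1737] yaw 38.83 zdir [ 9.0e-04 -8.1e-03 -1.0e+00] q7 1.14
delta [-0.001 -0.001  0.024] spin 0.001
[252.7708591  189.38249565] {'intrinsics': array([[341.27334705,   0.        , 255.73660589],
       [  0.        , 341.27334705, 187.97707697],
       [  0.        ,   0.        ,   1.        ]]), 'R': array([[ 0.77777707,  0.62853735, -0.00190699],
       [ 0.59326224, -0.73311734,  0.33253404],
       [ 0.20761202, -0.2597687 , -0.94308932]]), 't': array([-0.19812887, -0.40762737,  0.19230085])}
```

View pics/w1.png

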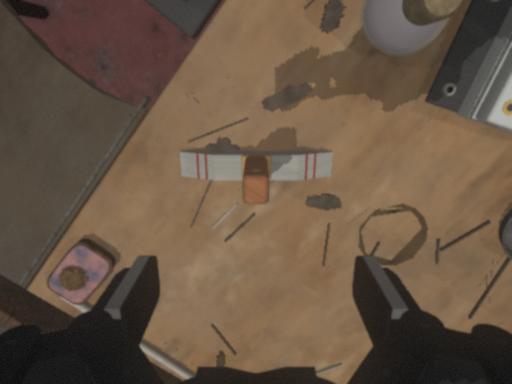

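```bash
python3 - <<'E'
from h import *
crop("pics/w1.png",170,130,180,90,4.4,"pics/w1c.png")
E
```

```text
(no output)
```

View pics/w1c.png

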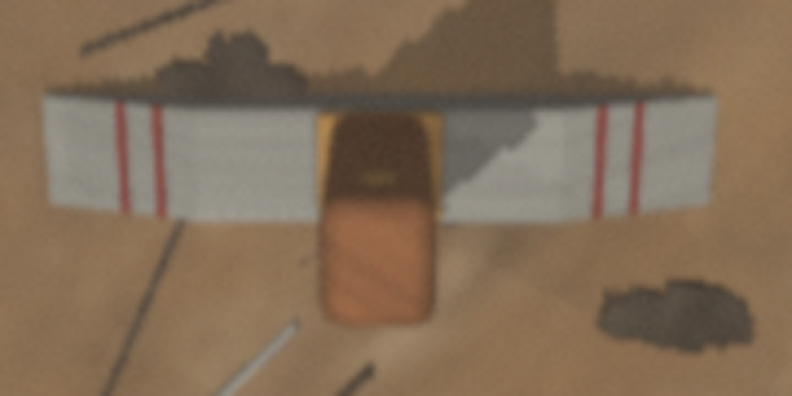

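```bash
python3 - <<'E'
from h import *
from scipy.optimize import least_squares
f=lambda *p:[170+(p[0]+.5)/4.4-.5,130+(p[1]+.5)/4.4-.5]
def tf(p,l): c,s=np.cos(p[2]),np.sin(p[2]); return [p[0]+c*l[0]-s*l[1],p[1]+s*l[0]+c*l[1],l[2]]
# image right = +world tool y dir; image up = -? use wedge yaw .675: wedge +x -> image right; wedge +y (left, toward +y world) 
W=[((-.072,.012,.0025),f(44,94)),((-.072,-.012,.0025),f(50,205)),((.072,.012,.0025),f(716,94)),((.072,-.012,.0025),f(711,206)),((0,0,.078),f(379,262))]
for l,q in W: print(l,proj("wrist",tf([.4075,-.1923,.6754],l)).round(1),np.round(q,1))
def fit(W):
    r=least_squares(lambda p:np.concatenate([proj("wrist",tf(p,l))-q for l,q in W]),[.4075,-.1923,.6754]); print(r.x,np.degrees(r.x[2]),r.fun.round(1))
# top-camera orientation test: swap y if needed
fit(W); fit([((a,-b,c),q) for (a,b,c),q in W])
E
```

```text
(-0.072, 0.012, 0.0025) [176.9 150. ] [179.6 151. ]
(-0.072, -0.012, 0.0025) [178.8 174.4] [181.  176.2]
(0.072, 0.012, 0.0025) [330.3 150.7] [332.3 151. ]
(0.072, -0.012, 0.0025) [328.4 175.1] [331.2 176.4]
(0, 0, 0.078) [252.8 189.4] [255.8 189.2]
[ 0.40973822 -0.19143888  0.67960847] 38.938697095201256 [-0.2  0.1  0.3 -0.8  0.3  0.1 -0.5 -0.9  0.1  1.2]
[ 0.41001623 -0.19178123  0.67926353] 38.9189332744749 [  1.7  24.9  -1.5 -24.7  -1.6  25.    1.4 -24.8   0.1   1.7]
```

```bash
python3 -c "
from h import *
plan(.4096,-.1916,.06,38.9)"
```

```text
t 2.7 pos [ 0.4084 -0.1908  0.1743] yaw 38.91 zdir [ 0.0023 -0.0079 -1.    ] q7 1.13
delta [-0.003  0.005  0.762] spin 0.0
```

```bash
python3 -m handwheel '[0,0.005,0.3,0,1,0,0.005,0.55,0,1,0,0.005,0.76,0,1,0,0.005,0.76,0,1,0,0.005,0.76,0,1]' 90; python3 -c "
from h import *
plan(.4096,-.1916,.06,38.9)"
```

```text
t: 3.2
eef_pos: [0.4103, -0.1896, 0.0609]
tool_rot: [0.003, 0.43, 0.903, -0.003]
force: [0.3, 0.1, 0.7]
grip_width: 0.0854
t 3.2 pos [ 0.4103 -0.1896  0.0609] yaw 39.12 zdir [ 0.0023 -0.0069 -1.    ] q7 1.19
delta [-0.007 -0.012  0.006] spin 0.002
```

Close.

```bash
python3 -m handwheel '[0,-0.01,0.006,0,-1,0,-0.01,0.006,0,-1,0,-0.01,0.006,0,-1,0,-0.01,0.006,0,-1,0,-0.01,0.006,0,-1,0,-0.01,0.006,0,-1]' 90; python3 -c "
from h import *
plan(.4096,-.1916,.06,38.9)"
```

```text
t: 3.8
eef_pos: [0.4093, -0.1909, 0.0609]
tool_rot: [0.003, 0.43, 0.903, -0.003]
force: [-2.3, 0.9, 11.4]
grip_width: 0.0177
t 3.8 pos [ 0.4093 -0.1909  0.0609] yaw 39.09 zdir [ 0.0032 -0.0072 -1.    ] q7 1.19
delta [-0.005 -0.001  0.006] spin 0.002
```

```bash
python3 -m handwheel '[0,0,-0.2,0,-1,0,0,-0.5,0,-1,0,0,-0.9,0,-1,0,0,-0.9,0,-1]'; python3 -m handwheel '[0,0,0,-0.8,-1,0,0,0,-0.8,-1,0,0,0,-0.8,-1,0,0,0,-0.8,-1,0,0,0,-0.8,-1,0,0,0,-0.8,-1,0,0,0,-0.8,-1,0,0,0,-0.8,-1]';python3 -c "
from h import *
cv2.imwrite('pics/w2.png',grab_frame('wrist')[:,:,::-1])
plan(.4885,.1511,.19,111.6)"
```

```text
t: 4.2
eef_pos: [0.4106, -0.191, 0.2006]
tool_rot: [0.007, 0.43, 0.903, -0.002]
force: [1.3, -0.3, -2.5]
grip_width: 0.0179
t: 5.0
eef_pos: [0.41, -0.1908, 0.1998]
tool_rot: [0.004, -0.158, 0.987, -0.005]
force: [0.5, -0.1, -2.3]
grip_width: 0.0179
t 5.05 pos [ 0.41   -0.1908  0.1999] yaw 108.7 zdir [ 0.0086 -0.0093 -0.9999] q7 2.24
delta [-1.227  1.992  0.049] spin -0.032
```

View pics/w2.png

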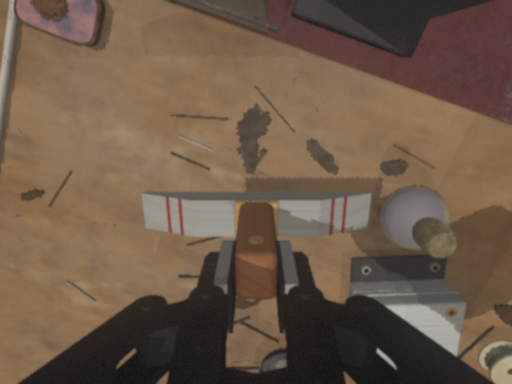

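```bash
python3 -m handwheel '[-0.6,1,0,-0.03,-1,-0.6,1,0,-0.03,-1,-0.6,1,0,-0.03,-1,-0.6,1,0,-0.03,-1,-0.6,1,0,-0.03,-1]'; python3 -m handwheel '[-0.6,0.98,0.05,0,-1,-0.6,0.98,0.05,0,-1,-0.6,0.98,0.05,0,-1,-0.6,0.98,0.05,0,-1,-0.6,0.98,0.05,0,-1,-0.6,0.98,0.05,0,-1]';python3 -c "
from h import *
plan(.4885,.1511,.19,111.6)"
```

```text
t: 5.55
eef_pos: [0.4475, -0.0155, 0.1981]
tool_rot: [0.003, -0.188, 0.982, -0.004]
force: [-0.2, -0.3, -2.0]
grip_width: 0.0178
t: 6.15
eef_pos: [0.4767, 0.1534, 0.1888]
tool_rot: [0.003, -0.187, 0.982, -0.005]
force: [0.4, -0.7, -1.8]
grip_width: 0.0179
t 6.15 pos [0.4767 0.1534 0.1888] yaw 111.54 zdir [ 0.0068 -0.0084 -0.9999] q7 1.46
delta [-0.068 -0.043 -0.007] spin -0.001
```

```bash
python3 -m handwheel '[-0.07,-0.043,0.2,0,-1,-0.07,-0.043,0.36,0,-1,-0.07,-0.043,0.36,0,-1]';python3 -c "
from h import *
plan(.4885,.1511,.0855,111.6)
cv2.imwrite('pics/w3.png',grab_frame('wrist')[:,:,::-1])
cv2.imwrite('pics/s3.png',grab_frame('side')[:,:,::-1])
crop('pics/s3.png',150,130,200,150,4,'pics/s3c.png')"
```

```text
t: 6.45
eef_pos: [0.4873, 0.1474, 0.1322]
tool_rot: [-0.001, -0.185, 0.983, -0.006]
force: [-0.4, -0.5, -1.6]
grip_width: 0.0178
t 6.45 pos [0.4873 0.1474 0.1322] yaw 111.29 zdir [ 8.000e-04 -1.170e-02 -9.999e-01] q7 1.45
delta [-0.017  0.024  0.311] spin -0.003
```

View pics/w3.png

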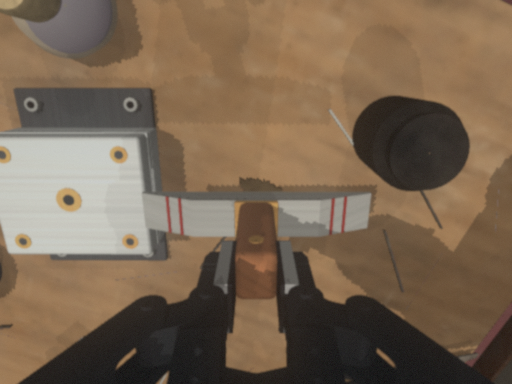

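View pics/s3c.png

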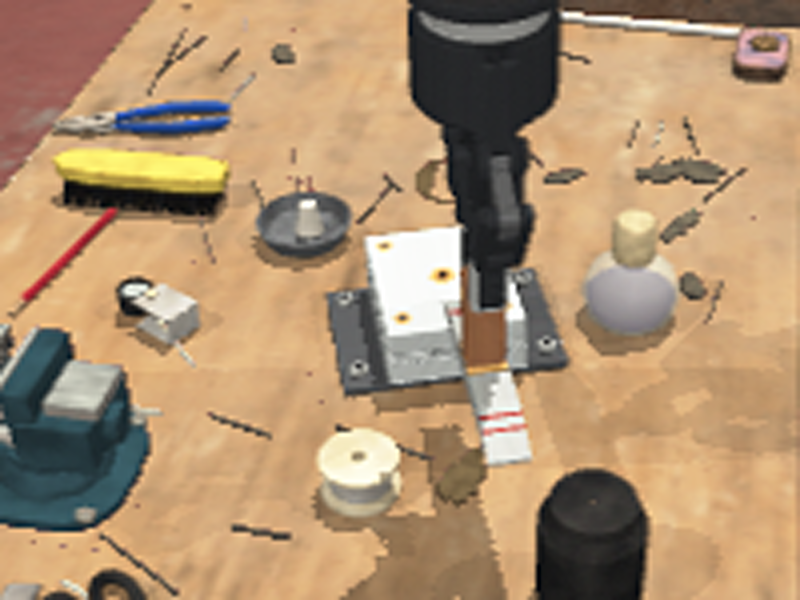

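```bash
python3 - <<'E'
from h import *
crop('pics/w3.png',0,75,190,195,4,'pics/w3c.png')
E
```

```text
(no output)
```

View pics/w3c.png

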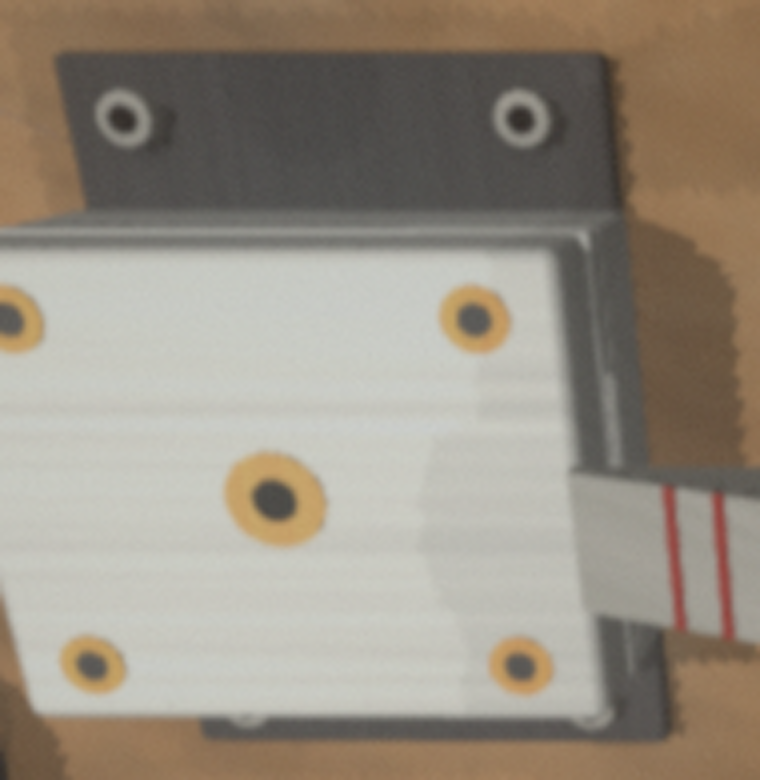

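```bash
python3 - <<'E'
from h import *
from scipy.optimize import least_squares
f=lambda *p:[(p[0]+.5)/4-.5,75+(p[1]+.5)/4-.5]
def tf(p,l): c,s=np.cos(p[2]),np.sin(p[2]); return [p[0]+c*l[0]-s*l[1],p[1]+s*l[0]+c*l[1],l[2]]
print(get_state()["eef_pos"])
hz=.049
O=[((-.045,.055,hz),f(556,247)),((.045,.055,hz),f(607,716)),((.045,-.055,hz),f(36,712)),((-.075,.053,.006),f(603,54)),((-.075,-.053,.006),f(56,54)),((.075,.053,.006),f(668,740))]
r=least_squares(lambda p:np.concatenate([proj("wrist",tf(p,l))-q for l,q in O]),[.5385,.0235,.37]); M=r.x
print(M,np.degrees(M[2]),r.fun.round(1))
s,R,yw=st(); uz=s["eef_pos"][2]-.0609
# full-picture wedge points: tip left (corners), right tip (370,193)(369,231) approx
w=[((.072,.012,.0025),(0,0))]
pts={"L-":f(572,468),"L+":f(588,611),"m1-":f(668,487),"m1+":f(683,628),"R-":(372,194),"R+":(369,231)}
c,sn=np.cos(M[2]),np.sin(M[2])
for k,q in pts.items():
    z=uz+(.009 if k[0]=="m" else .0025); p=ray("wrist",*q,z); d=p[:2]-M[:2]
    e=p-s["eef_pos"]; e=R.T@e
    print(k,p.round(4),"mould",np.round([c*d[0]+sn*d[1],-sn*d[0]+c*d[1]],4),"tool",e.round(4))
E
```

```text
[0.48890512 0.14915792 0.13506238]
[0.54264413 0.02472486 0.37175393] 21.299930948182507 [-0.   0.7  0.3  0.5 -0.   0.5  0.1 -0.4 -0.4 -0.7  0.1 -0.6]
L- [0.5049 0.0783 0.0767] mould [-0.0157  0.0636] tool [ 0.0111 -0.0712  0.0592]
L+ [0.528  0.0872 0.0767] mould [0.0091 0.0635] tool [-0.0137 -0.0713  0.0592]
m1- [0.4994 0.0941 0.0832] mould [-0.0151  0.0803] tool [ 0.0104 -0.0545  0.0525]
m1+ [0.5215 0.1031 0.0832] mould [0.0088 0.0807] tool [-0.0135 -0.0542  0.0525]
R- [0.4534 0.2125 0.0767] mould [-0.015   0.2074] tool [0.0101 0.0726 0.0576]
R+ [0.4769 0.2227 0.0767] mould [0.0106 0.2083] tool [-0.0155  0.0735  0.0576]
```

```bash
cat >> h.py <<'E'
M=(.5405,.0243,np.radians(21.3))
def mplan(xm,ym,under,yaw=111.4):
    c,s=np.cos(M[2]),np.sin(M[2]); S,R,yw=st(); d=S["eef_pos"][:2]-M[:2]
    print("mould xy mm",(1000*np.array([c*d[0]+s*d[1],-s*d[0]+c*d[1]])).round(1),"under",(1000*(S["eef_pos"][2]-.0609)).round(1),"F_m",np.round([c*S["force"][0]+s*S["force"][1],-s*S["force"][0]+c*S["force"][1],S["force"][2]],1),"pitch u",(R[:2,2]@[-s,c]).round(4))
    plan(M[0]+c*xm/1e3-s*ym/1e3,M[1]+s*xm/1e3+c*ym/1e3,under/1e3+.0609,yaw)
E
python3 -c "
from h import *
mplan(0,134,25)"
```

```text
mould xy mm [ -2.7 135.1] under 74.2 F_m [ 0.7  0.9 -1.6] pitch u -0.0108
t 6.55 pos [0.4889 0.1492 0.1351] yaw 111.38 zdir [ 0.0054 -0.0095 -0.9999] q7 1.45
delta [-0.018 -0.004  0.328] spin -0.0
```

```bash
python3 -m handwheel '[-0.018,0,0.15,0,-1,-0.018,0,0.28,0,-1,-0.018,0,0.328,0,-1,-0.018,0,0.328,0,-1,-0.018,0,0.328,0,-1]' 110 ;python3 -c "
from h import *
mplan(0,130,25)"
```

```text
t: 7.05
eef_pos: [0.4923, 0.1497, 0.087]
tool_rot: [0.003, -0.185, 0.983, -0.005]
force: [0.2, -0.4, -1.5]
grip_width: 0.0176
mould xy mm [  0.7 134.4] under 26.1 F_m [ 0.  -0.5 -1.5] pitch u -0.011
t 7.05 pos [0.4923 0.1497 0.087 ] yaw 111.36 zdir [ 0.0069 -0.0091 -0.9999] q7 1.43
delta [ 0.004 -0.029  0.008] spin -0.0
```

```bash
python3 -m handwheel '[0.004,-0.02,0.009,0,-1,0.004,-0.04,0.009,0,-1,0.004,-0.07,0.009,0,-1,0.004,-0.08,0.009,0,-1,0.004,-0.08,0.009,0,-1]' ;python3 -c "
from h import *
mplan(0,119.5,24.5)
cv2.imwrite('pics/s4.png',grab_frame('side')[:,:,::-1])
crop('pics/s4.png',210,160,100,80,7,'pics/s4c.png')"
```

```text
t: 7.55
eef_pos: [0.4963, 0.1378, 0.0859]
tool_rot: [0.003, -0.185, 0.983, -0.005]
force: [-0.1, 0.2, -2.6]
grip_width: 0.0172
mould xy mm [1.000e-01 1.218e+02] under 25.0 F_m [-0.   0.3 -2.6] pitch u -0.0111
t 7.55 pos [0.4963 0.1378 0.0859] yaw 111.31 zdir [ 0.0071 -0.0092 -0.9999] q7 1.45
delta [ 0.001 -0.015  0.004] spin -0.001
```

View pics/s4c.png

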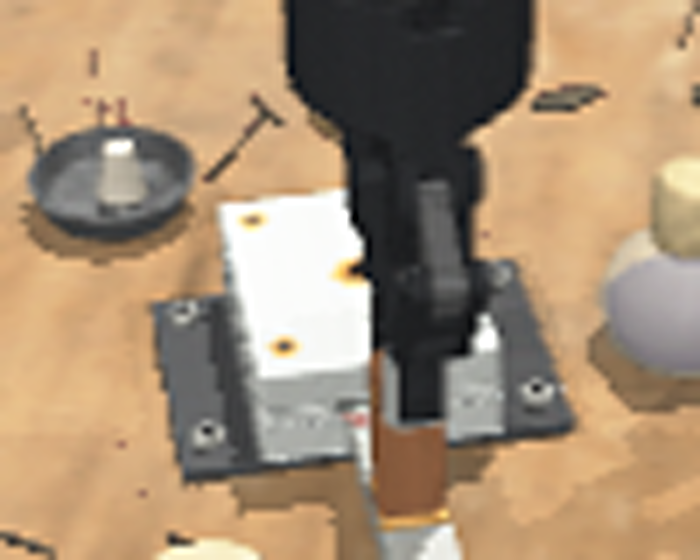

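```bash
python3 -m handwheel '[0,-0.02,0.004,0,-1,0,-0.04,0.004,0,-1,0,-0.04,0.004,0,-1]' ;python3 -c "
from h import *
mplan(0,109,24.5)"; python3 -m handwheel '[0,-0.015,0.0,0,-1,0,-0.03,0.0,0,-1,0,-0.03,0.0,0,-1]' ;python3 -c "
from h import *
mplan(0,109,24.5)"
```

```text
t: 7.9
eef_pos: [0.4981, 0.1322, 0.0849]
tool_rot: [0.002, -0.185, 0.983, -0.005]
force: [0.3, 1.1, -5.0]
grip_width: 0.0174
mould xy mm [ -0.4 115.9] under 24.0 F_m [ 0.7  0.9 -5. ] pitch u -0.0107
t 7.9 pos [0.4981 0.1322 0.0849] yaw 111.31 zdir [ 0.0058 -0.0092 -0.9999] q7 1.46
delta [-0.002 -0.046 -0.003] spin -0.001
t: 8.2
eef_pos: [0.4986, 0.131, 0.0852]
tool_rot: [0.002, -0.186, 0.983, -0.003]
force: [-5.0, 7.7, -0.2]
grip_width: 0.0172
mould xy mm [ -0.3 114.6] under 24.3 F_m [-1.8  9.  -0.2] pitch u -0.0071
t 8.2 pos [0.4986 0.131  0.0852] yaw 111.43 zdir [ 0.0046 -0.0058 -1.    ] q7 1.47
delta [-0.002 -0.037 -0.001] spin 0.0
```

```bash
python3 -m handwheel '[0,-0.03,0.0,0,-1,0,-0.05,0.0,0,-1,0,-0.05,0.0,0,-1]' ;python3 -c "
from h import *
mplan(0,109,24.5)"
```

```text
t: 8.5
eef_pos: [0.5003, 0.1279, 0.0856]
tool_rot: [0.002, -0.187, 0.982, -0.001]
force: [-4.5, 11.2, -0.0]
grip_width: 0.0173
mould xy mm [  0.2 111.2] under 24.7 F_m [-0.1 12.1 -0. ] pitch u -0.0025
t 8.5 pos [0.5003 0.1279 0.0856] yaw 111.61 zdir [ 0.0038 -0.0012 -1.    ] q7 1.48
delta [ 0.001 -0.015  0.001] spin 0.002
```

```bash
python3 -m handwheel '[0,-0.03,0.0,0,-1,0,-0.045,0.0,0,-1,0,-0.045,0.0,0,-1]' ;python3 -c "
from h import *
mplan(0,120,24.5)
cv2.imwrite('pics/w5.png',grab_frame('wrist')[:,:,::-1])"
```

```text
t: 8.8
eef_pos: [0.5016, 0.1256, 0.0859]
tool_rot: [0.002, -0.189, 0.982, 0.001]
force: [-4.9, 10.4, 0.1]
grip_width: 0.0176
mould xy mm [  0.6 108.5] under 25.0 F_m [-0.8 11.5  0.1] pitch u 0.0019
t 8.8 pos [0.5016 0.1256 0.0859] yaw 111.8 zdir [ 0.0028  0.0031 -1.    ] q7 1.5
delta [0.003 0.077 0.003] spin 0.004
```

View pics/w5.png

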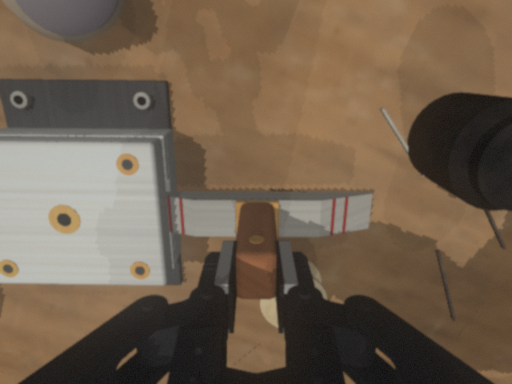

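```bash
python3 -m handwheel '[0,0.04,0.0,0,-1,0,0.1,0.0,0,-1,0,0.17,0.0,0,-1,0,0.17,0.0,0,-1,0,0.17,0,0,-1]' ;python3 -c "
from h import *
mplan(0,137,95)
cv2.imwrite('pics/s6.png',grab_frame('side')[:,:,::-1])
crop('pics/s6.png',210,160,100,80,7,'pics/s6c.png')"
```

```text
t: 9.35
eef_pos: [0.4922, 0.1494, 0.086]
tool_rot: [0.002, -0.189, 0.982, 0.001]
force: [1.4, -0.6, -2.9]
grip_width: 0.0172
mould xy mm [  0.4 134.1] under 25.1 F_m [ 1.1 -1.  -2.9] pitch u 0.0014
t 9.35 pos [0.4922 0.1494 0.086 ] yaw 111.84 zdir [ 0.0031  0.0027 -1.    ] q7 1.45
delta [ 0.001  0.02  -0.466] spin 0.005
```

View pics/s6c.png

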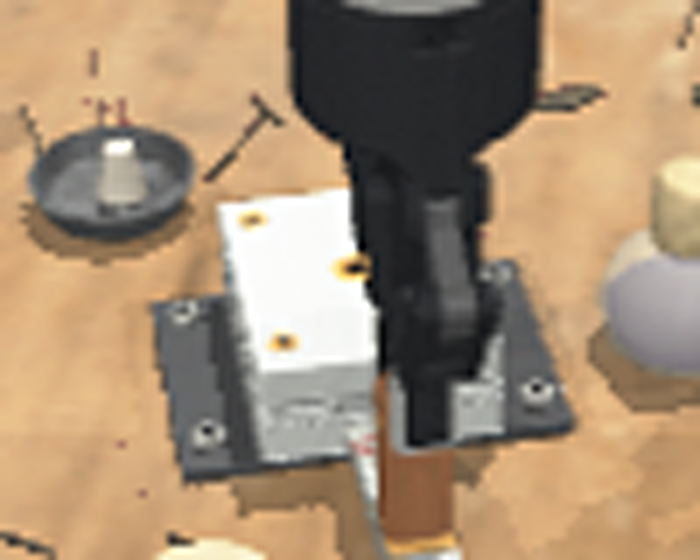

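```bash
python3 -m handwheel '[0,0.02,-0.25,0,-1,0,0.02,-0.42,0,-1,0,-0.3,-0.42,0,-1,0,-0.6,-0.42,0,-1,0,-0.95,-0.42,0,-1,0,-0.95,-0.42,0,-1]' ;python3 -c "
from h import *
mplan(0,-136,85)"
```

```text
t: 10.0
eef_pos: [0.547, 0.007, 0.1486]
tool_rot: [0.002, -0.184, 0.983, -0.002]
force: [-0.1, 0.0, -2.6]
grip_width: 0.0171
mould xy mm [ -0.3 -18.5] under 87.7 F_m [-0.1  0.1 -2.6] pitch u -0.004
t 10.0 pos [0.547  0.007  0.1486] yaw 111.16 zdir [ 0.0043 -0.0026 -1.    ] q7 1.76
delta [-0.004 -0.783  0.021] spin -0.003
```

```bash
python3 -m handwheel '[0,-0.3,0,0,-1,0,-0.6,0,0,-1,0,-0.8,0,0,-1,0,-0.8,0,0,-1,0,-0.8,0.1,0,-1,0,-0.8,0.1,0,-1]' ;python3 -c "
from h import *
mplan(0,-136,25)
cv2.imwrite('pics/w7.png',grab_frame('wrist')[:,:,::-1])
mplan(0,-136,25)
crop('pics/w7.png',290,60,222,230,3,'pics/w7c.png')
"
```

```text
t: 10.6
eef_pos: [0.5888, -0.1049, 0.1323]
tool_rot: [0.0, -0.183, 0.983, -0.001]
force: [-0.2, 0.6, -2.2]
grip_width: 0.017
mould xy mm [  -1.9 -137.9] under 71.4 F_m [ 0.1  0.6 -2.2] pitch u -0.0021
t 10.6 pos [ 0.5888 -0.1049  0.1323] yaw 111.12 zdir [ 6.e-04 -2.e-03 -1.e+00] q7 1.95
delta [-0.013  0.013  0.309] spin -0.003
mould xy mm [  -1.4 -137.8] under 72.3 F_m [ 0.4  0.1 -1.5] pitch u -0.0026
t 10.65 pos [ 0.5893 -0.1046  0.1332] yaw 111.16 zdir [ 0.0017 -0.0021 -1.    ] q7 1.95
delta [-0.009  0.013  0.316] spin -0.003
```

View pics/w7c.png

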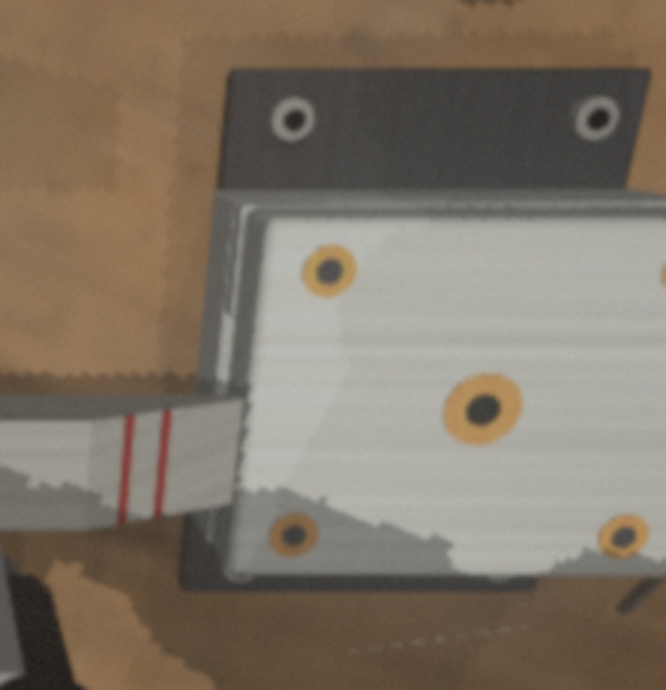

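```bash
python3 - <<'E'
from h import *
from scipy.optimize import least_squares
f=lambda *p:[290+(p[0]+.5)/3-.5,60+(p[1]+.5)/3-.5]
def tf(p,l): c,s=np.cos(p[2]),np.sin(p[2]); return [p[0]+c*l[0]-s*l[1],p[1]+s*l[0]+c*l[1],l[2]]
hz=.049
O=[((-.045,-.055,hz),f(266,219)),((.045,-.055,hz),f(229,575)),((-.075,-.053,.006),f(230,70)),((-.075,.053,.006),f(650,70)),((.075,-.053,.006),f(180,589))]
r=least_squares(lambda p:np.concatenate([proj("wrist",tf(p,l))-q for l,q in O]),[.5385,.0235,.37]); m=r.x
print(m,np.degrees(m[2]),r.fun.round(1))
c,sn=np.cos(m[2]),np.sin(m[2])
for k,q,z in [("t-",f(244,397),.0725+.0025),("t+",f(232,503),.0725+.0025),("m-",f(167,411),.0725+.009),("m+",f(158,516),.0725+.009)]:
    p=ray("wrist",*q,z); d=p[:2]-m[:2]; print(k,np.round([c*d[0]+sn*d[1],-sn*d[0]+c*d[1]],4))
E
```

```text
[0.54053996 0.02309639 0.37508988] 21.491067294675307 [ 0.2 -0.3 -0.9  0.5  0.1 -0.1  0.7 -0.9 -0.   1.2]
t- [-0.0122 -0.0648]
t+ [ 0.0121 -0.0648]
m- [-0.0116 -0.0824]
m+ [ 0.0119 -0.0824]
```

```bash
python3 -m handwheel '[-0.003,0.01,0.15,0,-1,-0.003,0.02,0.28,0,-1,-0.003,0.02,0.32,0,-1,-0.003,0.02,0.325,0,-1,-0.003,0.02,0.325,0,-1]' ;python3 -c "
from h import *
mplan(-.5,-122,24.7)"
```

```text
t: 11.15
eef_pos: [0.5893, -0.1017, 0.0854]
tool_rot: [0.001, -0.184, 0.983, -0.001]
force: [0.7, -0.8, -1.7]
grip_width: 0.0175
mould xy mm [  -0.3 -135.1] under 24.5 F_m [ 0.4 -1.  -1.7] pitch u -0.0032
t 11.15 pos [ 0.5893 -0.1017  0.0854] yaw 111.17 zdir [ 0.0028 -0.0024 -1.    ] q7 1.93
delta [ 0.001  0.087 -0.002] spin -0.003
```

```bash
python3 -m handwheel '[0,0.03,0,0,-1,0,0.06,0,0,-1,0,0.09,0,0,-1,0,0.1,0,0,-1,0,0.1,0,0,-1]' ;python3 -c "
from h import *
mplan(-.5,-113,24.5)"
```

```text
t: 11.65
eef_pos: [0.5838, -0.0872, 0.0855]
tool_rot: [0.001, -0.184, 0.983, -0.001]
force: [0.0, -1.2, -1.6]
grip_width: 0.0173
mould xy mm [-1.000e-01 -1.196e+02] under 24.6 F_m [-0.4 -1.1 -1.6] pitch u -0.0032
t 11.65 pos [ 0.5838 -0.0872  0.0855] yaw 111.21 zdir [ 0.003  -0.0023 -1.    ] q7 1.91
delta [0.003 0.044 0.001] spin -0.002
```

```bash
python3 -m handwheel '[0,0.03,0,0,-1,0,0.05,0,0,-1,0,0.06,0,0,-1,0,0.06,0,0,-1]' ;python3 -c "
from h import *
mplan(-.5,-104,24.5)";  python3 -m handwheel '[0,0.03,0,0,-1,0,0.05,0,0,-1,0,0.06,0,0,-1,0,0.06,0,0,-1]' ;python3 -c "
from h import *
mplan(-.5,-104,24.5)"
```

```text
t: 12.05
eef_pos: [0.5817, -0.0823, 0.0861]
tool_rot: [0.002, -0.183, 0.983, -0.004]
force: [2.2, -8.7, -2.1]
grip_width: 0.0169
mould xy mm [  -0.3 -114.3] under 25.2 F_m [-1.1 -8.9 -2.1] pitch u -0.0084
t 12.05 pos [ 0.5817 -0.0823  0.0861] yaw 111.08 zdir [ 0.006  -0.0067 -1.    ] q7 1.89
delta [0.001 0.069 0.004] spin -0.004
t: 12.45
eef_pos: [0.58, -0.078, 0.0867]
tool_rot: [0.004, -0.182, 0.983, -0.006]
force: [3.9, -9.6, -2.6]
grip_width: 0.0174
mould xy mm [  -0.3 -109.6] under 25.8 F_m [  0.1 -10.4  -2.6] pitch u -0.0141
t 12.45 pos [ 0.58   -0.078   0.0867] yaw 110.93 zdir [ 0.0096 -0.0114 -0.9999] q7 1.88
delta [0.001 0.038 0.008] spin -0.005
```

```bash
python3 -m handwheel '[0,0.03,0.008,0,-1,0,0.05,0.008,0,-1,0,0.06,0.008,0,-1,0,0.06,0.008,0,-1]' ;python3 -c "
from h import *
mplan(-.5,-104,24.5)
cv2.imwrite('pics/w8.png',grab_frame('wrist')[:,:,::-1])
cv2.imwrite('pics/s8.png',grab_frame('side')[:,:,::-1])
crop('pics/w8.png',250,60,262,230,3,'pics/w8c.png')
crop('pics/s8.png',200,150,110,90,7,'pics/s8c.png')
"
```

```text
t: 12.85
eef_pos: [0.5793, -0.0751, 0.087]
tool_rot: [0.006, -0.18, 0.984, -0.01]
force: [3.6, -12.8, 2.6]
grip_width: 0.0167
mould xy mm [ 1.000e-01 -1.067e+02] under 26.1 F_m [ -1.3 -13.2   2.6] pitch u -0.0223
t 12.85 pos [ 0.5793 -0.0751  0.087 ] yaw 110.7 zdir [ 0.0156 -0.0178 -0.9997] q7 1.86
delta [0.004 0.018 0.01 ] spin -0.008
```

View pics/w8c.png

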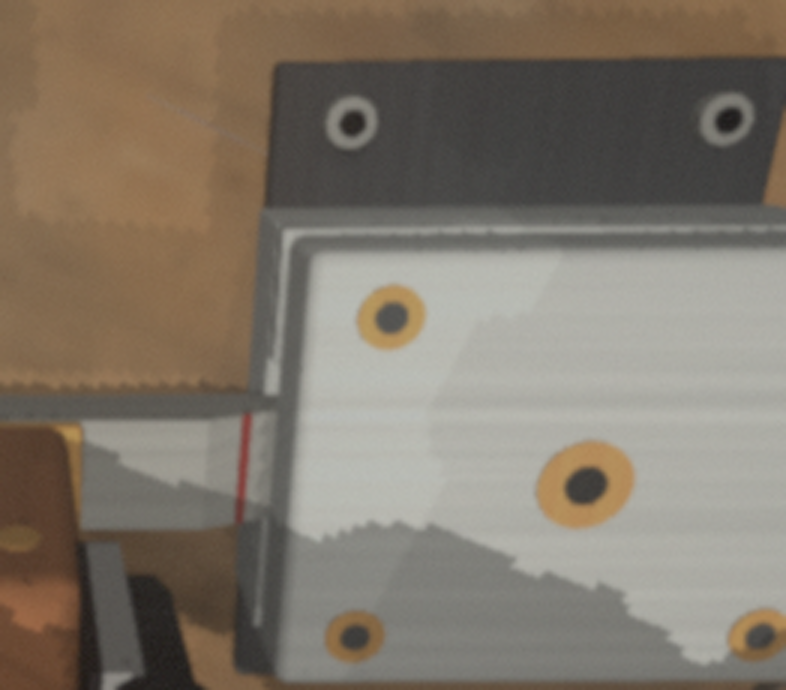

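View pics/s8c.png

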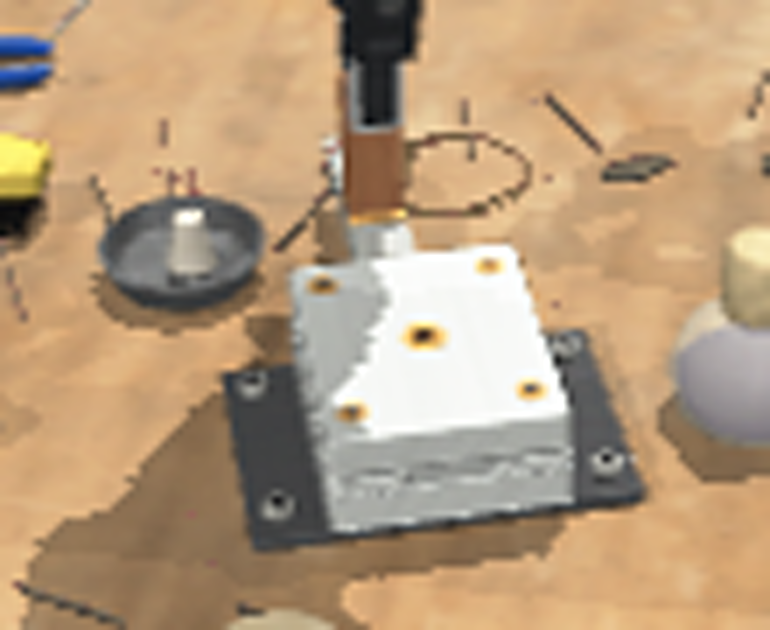

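```bash
python3 -m handwheel '[0,-0.05,0,0,-1,0,-0.12,0,0,-1,0,-0.2,0,0,-1,0,-0.22,-0.1,0,-1,0,-0.22,-0.4,0,-1,0,-0.22,-0.43,0,-1,0,0.1,-0.43,0,-1,0,0.4,-0.43,0,-1]' ;python3 -c "
from h import *
mplan(0,135,85)"
```

```text
t: 13.75
eef_pos: [0.557, -0.018, 0.1499]
tool_rot: [0.006, -0.178, 0.984, -0.01]
force: [-0.1, 1.8, -2.4]
grip_width: 0.0172
mould xy mm [ -0.  -45.4] under 89.0 F_m [ 0.6  1.7 -2.4] pitch u -0.0219
t 13.75 pos [ 0.557  -0.018   0.1499] yaw 110.51 zdir [ 0.0159 -0.0173 -0.9997] q7 1.78
delta [ 0.016  1.203 -0.   ] spin -0.01
```

```bash
python3 -m handwheel '[0.01,0.3,0,-0.01,-1,0.01,0.6,0,-0.01,-1,0.01,0.9,0,-0.01,-1,0.01,1,0,-0.01,-1,0.01,1,0,-0.01,-1]' ;python3 -m handwheel '[0.01,0.2,0,0,-1,0.01,0.2,0.05,0,-1,0.01,0.2,0.1,0,-1,0.01,0.2,0.1,0,-1]'; python3 -c "
from h import *
mplan(0,135,25)
cv2.imwrite('pics/w9.png',grab_frame('wrist')[:,:,::-1])
mplan(0,135,25)
crop('pics/w9.png',0,75,190,195,4,'pics/w9c.png')
"
```

```text
t: 14.25
eef_pos: [0.5018, 0.1253, 0.1463]
tool_rot: [0.006, -0.189, 0.982, -0.009]
force: [0.5, -0.5, -2.0]
grip_width: 0.0173
t: 14.65
eef_pos: [0.4894, 0.1505, 0.1294]
tool_rot: [0.005, -0.188, 0.982, -0.01]
force: [-0.2, -1.2, -2.2]
grip_width: 0.0177
mould xy mm [ -1.8 136.1] under 68.5 F_m [-0.6 -1.1 -2.2] pitch u -0.0208
t 14.65 pos [0.4894 0.1505 0.1294] yaw 111.64 zdir [ 0.0129 -0.0173 -0.9998] q7 1.44
delta [-0.01  -0.001  0.29 ] spin 0.003
mould xy mm [ -1.5 136.2] under 69.0 F_m [-0.5 -0.3 -2.2] pitch u -0.0207
t 14.7 pos [0.4897 0.1506 0.1299] yaw 111.62 zdir [ 0.0135 -0.0169 -0.9998] q7 1.44
delta [-0.008 -0.002  0.293] spin 0.002
```

View pics/w9c.png

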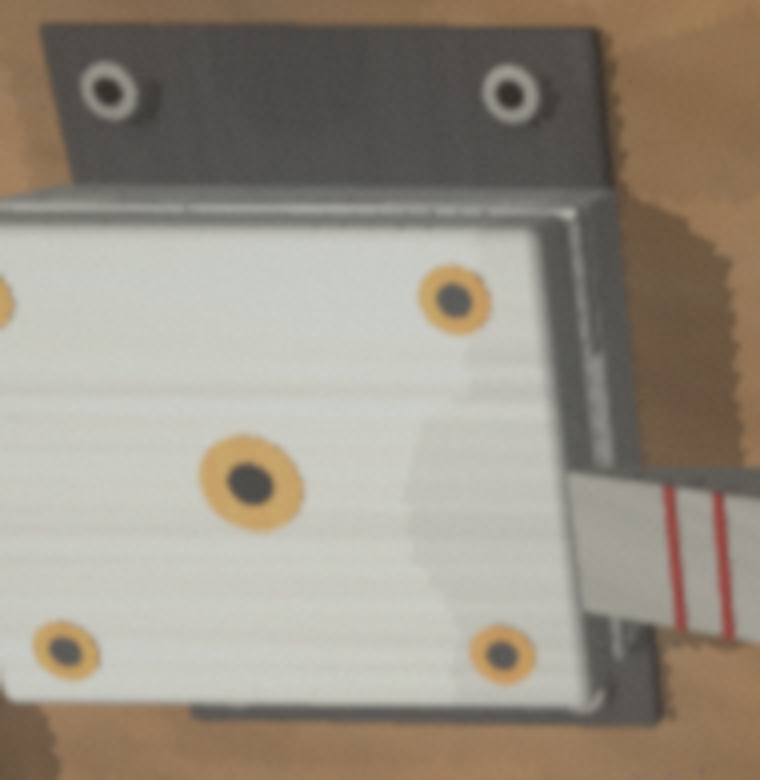

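```bash
python3 -m handwheel '[-0.01,0,0.15,0,-1,-0.01,0,0.26,0,-1,-0.01,0,0.3,0,-1,-0.01,0,0.3,0,-1,-0.01,-0.04,0.3,0,-1,-0.01,-0.08,0.3,0,-1,-0.01,-0.12,0.3,0,-1,-0.01,-0.12,0.3,0,-1]' ;python3 -c "
from h import *
mplan(0,101,24)"
```

```text
t: 15.5
eef_pos: [0.4988, 0.1323, 0.0856]
tool_rot: [0.005, -0.187, 0.982, -0.01]
force: [0.1, -2.0, -1.8]
grip_width: 0.0174
mould xy mm [  0.4 115.8] under 24.7 F_m [-0.6 -1.9 -1.8] pitch u -0.0213
t 15.5 pos [0.4988 0.1323 0.0856] yaw 111.52 zdir [ 0.0141 -0.0174 -0.9997] q7 1.45
delta [ 0.003 -0.098  0.007] spin 0.001
```

```bash
python3 -m handwheel '[0,-0.03,0.007,0,-1,0,-0.06,0.007,0,-1,0,-0.08,0.007,0,-1,0,-0.1,0.007,0,-1,0,-0.12,0.007,0,-1,0,-0.12,0.007,0,-1]' ;python3 -c "
from h import *
mplan(0,101,24)
cv2.imwrite('pics/w10.png',grab_frame('wrist')[:,:,::-1])
crop('pics/w10.png',50,75,200,195,4,'pics/w10c.png')"
```

```text
t: 16.1
eef_pos: [0.5046, 0.1181, 0.0848]
tool_rot: [0.005, -0.188, 0.982, -0.008]
force: [-2.5, 7.0, -4.1]
grip_width: 0.017
mould xy mm [  0.6 100.4] under 23.9 F_m [ 0.2  7.4 -4.1] pitch u -0.018
t 16.1 pos [0.5046 0.1181 0.0848] yaw 111.64 zdir [ 0.013  -0.0142 -0.9998] q7 1.48
delta [ 0.004  0.004 -0.001] spin 0.003
```

View pics/w10c.png

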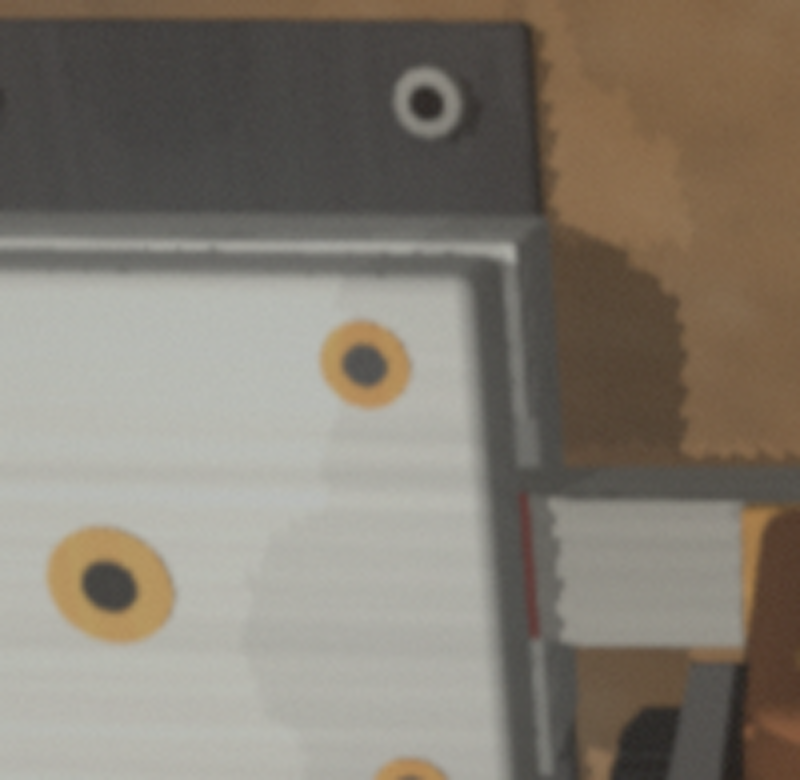

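```bash
python3 -m handwheel '[0,0.08,0,0,-1,0,0.16,0,0,-1,0,0.24,0,0,-1,0,0.24,0,0,-1,0,0.24,-0.2,0,-1,0,0.24,-0.43,0,-1,0,0.0,-0.43,0,-1,0,-0.3,-0.43,0,-1]' ;python3 -m handwheel '[0,-0.3,0,0,-1,0,-0.6,0,0,-1,0,-1,0,0,-1,0,-1,0,0,-1]';python3 -c "
from h import *
mplan(0,-137,80)"
```

```text
t: 16.95
eef_pos: [0.5211, 0.0786, 0.1516]
tool_rot: [0.007, -0.19, 0.982, -0.008]
force: [1.3, 0.0, -2.5]
grip_width: 0.017
t: 17.35
eef_pos: [0.5783, -0.0689, 0.1543]
tool_rot: [0.007, -0.186, 0.982, -0.01]
force: [-0.8, -0.6, -2.3]
grip_width: 0.0172
mould xy mm [   1.4 -100.6] under 93.4 F_m [-1.  -0.3 -2.3] pitch u -0.023
t 17.35 pos [ 0.5783 -0.0689  0.1543] yaw 111.44 zdir [ 0.017  -0.0181 -0.9997] q7 1.89
delta [ 0.011 -0.241  0.095] spin 0.0
```

```bash
python3 -m handwheel '[0.01,-0.25,0,0,-1,0.01,-0.25,0.05,0,-1,0.01,-0.25,0.1,0,-1,0.01,-0.25,0.1,0,-1]';python3 -c "
from h import *
mplan(0,-137,26.5)
cv2.imwrite('pics/w11.png',grab_frame('wrist')[:,:,::-1])
mplan(0,-137,26.5)
crop('pics/w11.png',290,60,222,230,3,'pics/w11c.png')
"
```

```text
t: 17.75
eef_pos: [0.5898, -0.1037, 0.1388]
tool_rot: [0.005, -0.186, 0.982, -0.01]
force: [-0.3, 0.2, -3.4]
grip_width: 0.0171
mould xy mm [  -0.6 -137.1] under 77.9 F_m [-0.2  0.3 -3.4] pitch u -0.0212
t 17.75 pos [ 0.5898 -0.1037  0.1388] yaw 111.48 zdir [ 0.0143 -0.0172 -0.9998] q7 1.94
delta [-0.002  0.008  0.342] spin 0.001
mould xy mm [-1.000e-01 -1.369e+02] under 78.5 F_m [ 0.5  0.1 -1.9] pitch u -0.0216
t 17.8 pos [ 0.5901 -0.1033  0.1394] yaw 111.52 zdir [ 0.0152 -0.0173 -0.9997] q7 1.94
delta [0.002 0.007 0.347] spin 0.001
```

View pics/w11c.png

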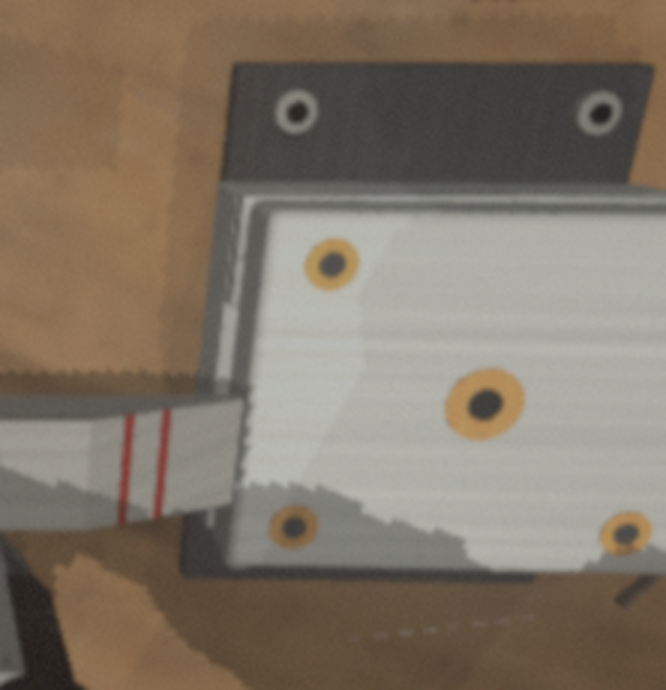

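```bash
python3 -m handwheel '[0.005,0,0.15,0,-1,0.005,0.007,0.3,0,-1,0.005,0.007,0.347,0,-1,0.005,0.007,0.347,0,-1,0.005,0.04,0.347,0,-1,0.005,0.08,0.347,0,-1,0.005,0.12,0.347,0,-1,0.005,0.12,0.347,0,-1]';python3 -c "
from h import *
mplan(0,-95,26)"
```

```text
t: 18.6
eef_pos: [0.5835, -0.0861, 0.0877]
tool_rot: [0.006, -0.188, 0.982, -0.01]
force: [-0.1, 0.3, -1.3]
grip_width: 0.017
mould xy mm [   0.  -118.5] under 26.8 F_m [ 0.   0.3 -1.3] pitch u -0.0212
t 18.6 pos [ 0.5835 -0.0861  0.0877] yaw 111.63 zdir [ 0.0159 -0.0166 -0.9997] q7 1.9
delta [-0.001  0.157  0.002] spin 0.003
```

```bash
python3 -m handwheel '[0,0.04,0.004,0,-1,0,0.07,0.004,0,-1,0,0.1,0.004,0,-1,0,0.12,0.004,0,-1,0,0.14,0.004,0,-1,0,0.16,0.004,0,-1,0,0.165,0.004,0,-1,0,0.165,0.004,0,-1]';python3 -c "
from h import *
mplan(0,-95,26)
cv2.imwrite('pics/w12.png',grab_frame('wrist')[:,:,::-1])
cv2.imwrite('pics/s12.png',grab_frame('side')[:,:,::-1])
crop('pics/w12.png',250,60,262,230,3,'pics/w12c.png')
crop('pics/s12.png',200,150,110,90,7,'pics/s12c.png')"
```

```text
t: 19.4
eef_pos: [0.5763, -0.0674, 0.0875]
tool_rot: [0.008, -0.186, 0.982, -0.012]
force: [4.4, -10.4, -2.1]
grip_width: 0.0173
mould xy mm [  0.1 -98.4] under 26.6 F_m [  0.3 -11.3  -2.1] pitch u -0.0274
t 19.4 pos [ 0.5763 -0.0674  0.0875] yaw 111.45 zdir [ 0.0203 -0.0215 -0.9996] q7 1.86
delta [0.001 0.023 0.003] spin 0.001
```

View pics/w12c.png

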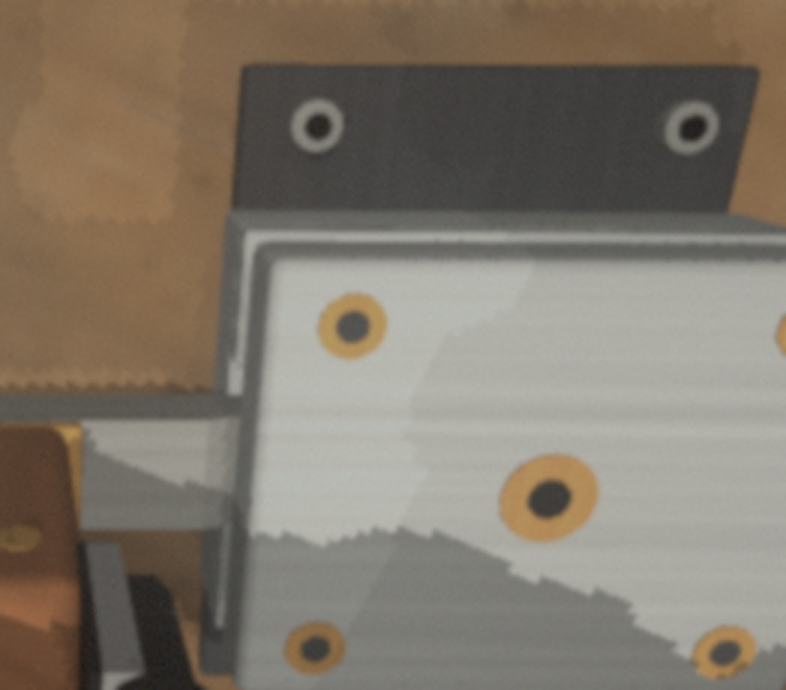

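View pics/s12c.png

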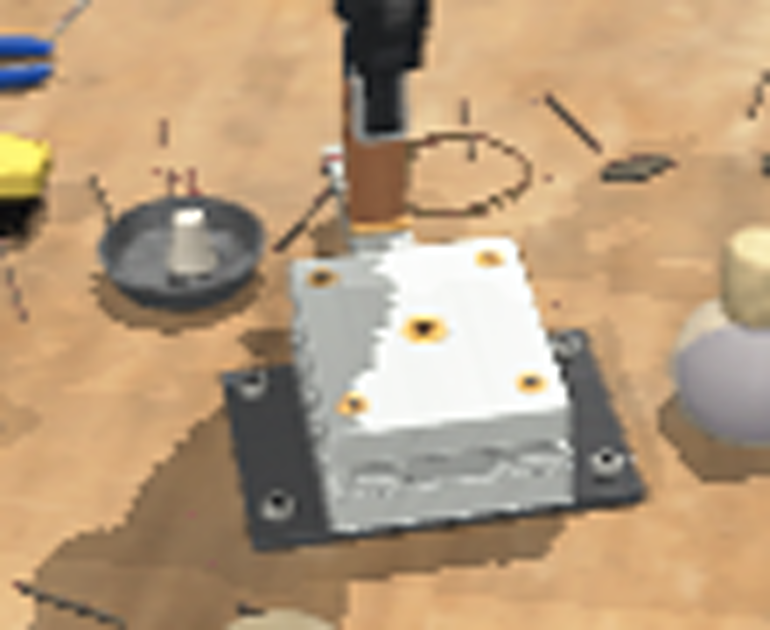

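```bash
python3 -m handwheel '[0,0.03,0.004,0,-1,0,0.045,0.004,0,-1,0,0.045,0.004,0,-1]';python3 -c "
from h import *
mplan(0,-95,26)"; python3 -m handwheel '[0,-0.08,0,0,-1,0,-0.16,0,0,-1,0,-0.28,0,0,-1,0,-0.28,0,0,-1,0,-0.28,-0.2,0,-1,0,-0.28,-0.43,0,-1,0,-0.1,-0.43,0,-1,0,0.2,-0.43,0,-1]';python3 -c "
from h import *
mplan(0,136,85)"
```

```text
t: 19.8
eef_pos: [0.5758, -0.0657, 0.0878]
tool_rot: [0.01, -0.184, 0.983, -0.016]
force: [3.3, -12.2, -0.7]
grip_width: 0.0174
mould xy mm [  0.1 -96.7] under 26.9 F_m [ -1.4 -12.6  -0.7] pitch u -0.034
t 19.8 pos [ 0.5758 -0.0657  0.0878] yaw 111.25 zdir [ 0.0246 -0.0269 -0.9993] q7 1.84
delta [0.001 0.011 0.006] spin -0.002
t: 20.6
eef_pos: [0.5645, -0.0386, 0.1522]
tool_rot: [0.011, -0.182, 0.983, -0.016]
force: [0.3, 1.2, -2.6]
grip_width: 0.0174
mould xy mm [ -0.5 -67.3] under 91.3 F_m [ 0.7  1.  -2.6] pitch u -0.0364
t 20.6 pos [ 0.5645 -0.0386  0.1522] yaw 110.92 zdir [ 0.0277 -0.0283 -0.9992] q7 1.81
delta [ 0.006  1.356 -0.007] spin -0.005
```

```bash
python3 -m handwheel '[0.005,0.3,0,0,-1,0.005,0.6,0,0,-1,0.005,0.9,0,0,-1,0.005,1,0,0,-1,0.005,1,0,0,-1]' ;python3 -m handwheel '[0,0.35,0,0,-1,0,0.35,0.05,0,-1,0,0.35,0.1,0,-1,0,0.35,0.1,0,-1]'; python3 -c "
from h import *
mplan(0.5,136,23)
cv2.imwrite('pics/w13.png',grab_frame('wrist')[:,:,::-1])
mplan(0.5,136,23)
crop('pics/w13.png',0,75,190,195,4,'pics/w13c.png')
"
```

```text
t: 21.1
eef_pos: [0.509, 0.1048, 0.1467]
tool_rot: [0.011, -0.184, 0.983, -0.015]
force: [0.1, -0.4, -2.1]
grip_width: 0.0175
t: 21.5
eef_pos: [0.4903, 0.1514, 0.1288]
tool_rot: [0.01, -0.184, 0.983, -0.016]
force: [-0.5, -0.8, -2.3]
grip_width: 0.0168
mould xy mm [ -0.6 136.6] under 67.9 F_m [-0.7 -0.6 -2.3] pitch u -0.0353
t 21.5 pos [0.4903 0.1514 0.1288] yaw 111.17 zdir [ 0.025  -0.0282 -0.9993] q7 1.41
delta [-0.003  0.007  0.3  ] spin -0.003
mould xy mm [ -0.4 136.3] under 68.4 F_m [ 0.3  0.1 -2.2] pitch u -0.0354
t 21.55 pos [0.4906 0.1512 0.1293] yaw 111.12 zdir [ 0.0255 -0.028  -0.9993] q7 1.41
delta [-0.002  0.009  0.303] spin -0.003
```

View pics/w13c.png

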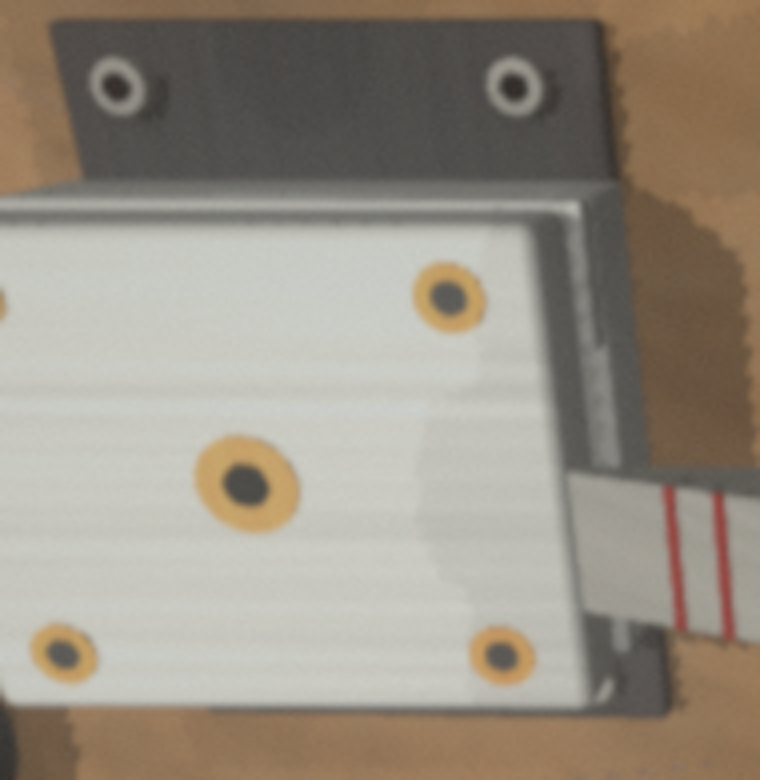

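Grip is unchanged; the gap is growing. I'll descend and insert to before contact.

```bash
python3 -m handwheel '[-0.002,0.009,0.15,0,-1,-0.002,0.009,0.26,0,-1,-0.002,0.009,0.3,0,-1,-0.002,0.009,0.3,0,-1,-0.002,-0.04,0.3,0,-1,-0.002,-0.08,0.3,0,-1,-0.002,-0.12,0.3,0,-1,-0.002,-0.12,0.3,0,-1]' ;python3 -c "
from h import *
mplan(0.5,97.5,22.8)"
```

```text
t: 22.35
eef_pos: [0.4993, 0.1318, 0.0855]
tool_rot: [0.01, -0.182, 0.983, -0.016]
force: [-0.3, 0.6, -2.5]
grip_width: 0.0169
mould xy mm [  0.7 115.1] under 24.6 F_m [-0.   0.7 -2.5] pitch u -0.0362
t 22.35 pos [0.4993 0.1318 0.0855] yaw 111.0 zdir [ 0.0265 -0.0285 -0.9992] q7 1.42
delta [ 0.001 -0.117  0.016] spin -0.004
```

```bash
python3 -m handwheel '[0,-0.03,0.012,0,-1,0,-0.06,0.013,0,-1,0,-0.08,0.013,0,-1,0,-0.1,0.013,0,-1,0,-0.12,0.013,0,-1,0,-0.135,0.013,0,-1,0,-0.135,0.013,0,-1]' ;python3 -c "
from h import *
mplan(0,97.5,22.8)
cv2.imwrite('pics/w14.png',grab_frame('wrist')[:,:,::-1])
crop('pics/w14.png',50,75,200,195,4,'pics/w14c.png')"
```

```text
t: 23.05
eef_pos: [0.5056, 0.1157, 0.0841]
tool_rot: [0.01, -0.184, 0.983, -0.015]
force: [-3.6, 8.5, -2.7]
grip_width: 0.0171
mould xy mm [ 0.7 97.9] under 23.2 F_m [-0.3  9.3 -2.7] pitch u -0.0326
t 23.05 pos [0.5056 0.1157 0.0841] yaw 111.15 zdir [ 0.0252 -0.0252 -0.9994] q7 1.46
delta [ 0.005 -0.002  0.003] spin -0.003
```

View pics/w14c.png

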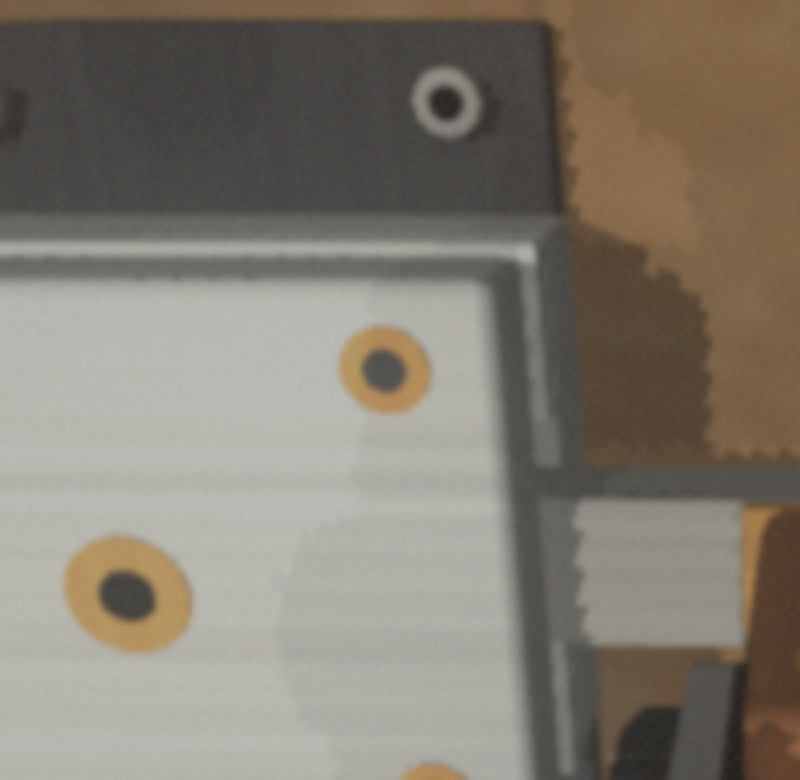

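```bash
python3 -m handwheel '[0,-0.03,0.003,0,-1,0,-0.045,0.003,0,-1,0,-0.045,0.003,0,-1]' ;python3 -c "
from h import *
mplan(0,97.5,22.8)
cv2.imwrite('pics/w15.png',grab_frame('wrist')[:,:,::-1])
crop('pics/w15.png',50,75,200,195,4,'pics/w15c.png')"
```

```text
t: 23.4
eef_pos: [0.5067, 0.1139, 0.0843]
tool_rot: [0.01, -0.185, 0.983, -0.012]
force: [-6.0, 11.2, 3.1]
grip_width: 0.0172
mould xy mm [ 1.1 95.8] under 23.4 F_m [-1.5 12.7  3.1] pitch u -0.0276
t 23.4 pos [0.5067 0.1139 0.0843] yaw 111.36 zdir [ 0.0242 -0.0202 -0.9995] q7 1.47
delta [0.007 0.012 0.003] spin -0.0
```

View pics/w15c.png

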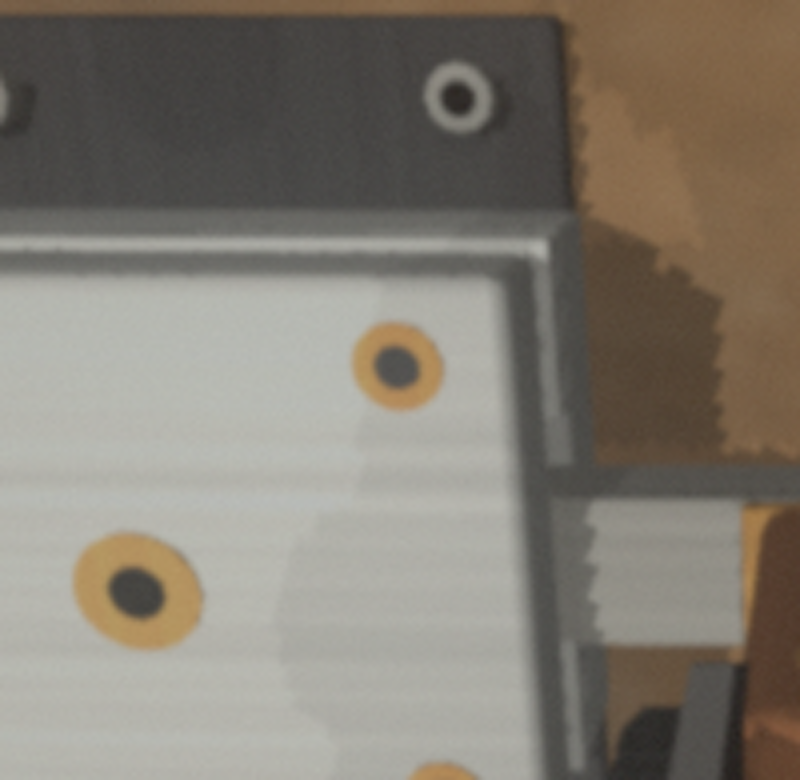

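```bash
python3 -m handwheel '[0,0.08,0,0,-1,0,0.16,0,0,-1,0,0.26,0,0,-1,0,0.27,0,0,-1,0,0.27,-0.2,0,-1,0,0.27,-0.5,0,-1,0,0.27,-0.7,0,-1,0,0.27,-0.7,0,-1]' ;python3 -c "
from h import *
mplan(0,136,120)
cv2.imwrite('pics/s16.png',grab_frame('side')[:,:,::-1])
cv2.imwrite('pics/w16.png',grab_frame('wrist')[:,:,::-1])
mplan(0,136,120)
crop('pics/s16.png',200,150,110,90,7,'pics/s16c.png')"
```

```text
t: 24.25
eef_pos: [0.4918, 0.1542, 0.1922]
tool_rot: [0.014, -0.185, 0.983, -0.012]
force: [0.6, -0.0, -2.1]
grip_width: 0.0176
mould xy mm [  1.9 138.7] under 131.3 F_m [ 0.5 -0.2 -2.1] pitch u -0.0287
t 24.25 pos [0.4918 0.1542 0.1922] yaw 111.32 zdir [ 0.0319 -0.0184 -0.9993] q7 1.45
delta [ 0.014 -0.016  0.076] spin -0.001
mould xy mm [ -0.6 138.6] under 127.4 F_m [-0.9  0.1 -2.7] pitch u -0.0285
t 24.35 pos [0.4897 0.1532 0.1883] yaw 111.32 zdir [ 0.0254 -0.0207 -0.9995] q7 1.45
delta [-0.003 -0.016  0.05 ] spin -0.001
```

View pics/w16.png

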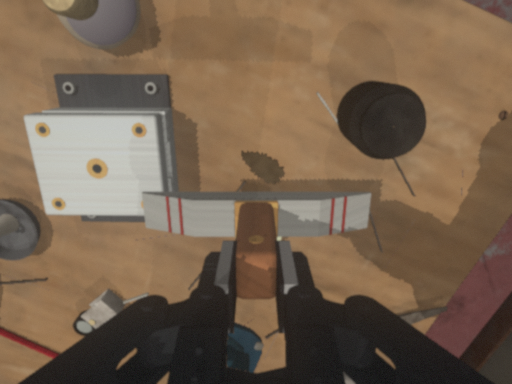

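View pics/s16c.png

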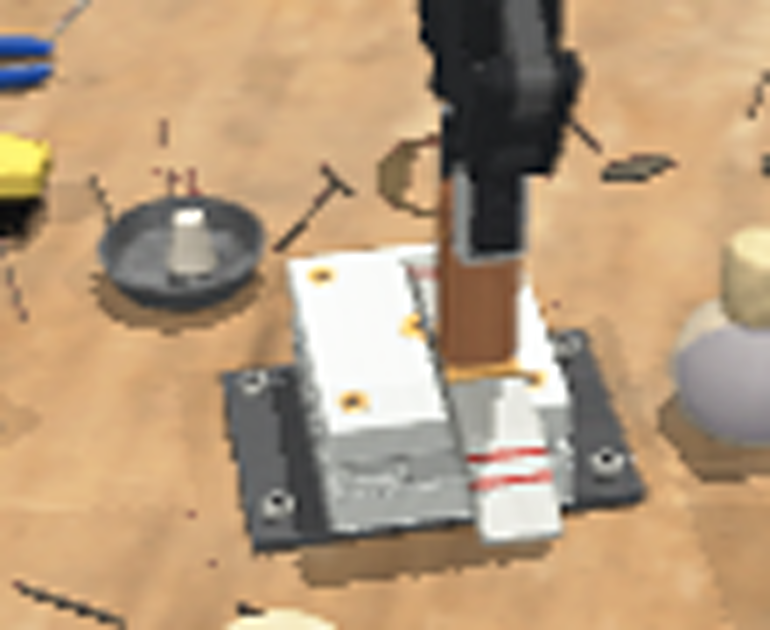

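```bash
python3 -c "
from h import *
plan(.43,-.185,.19,90)"
```

```text
t 24.35 pos [0.4897 0.1532 0.1883] yaw 111.32 zdir [ 0.0254 -0.0207 -0.9995] q7 1.45
delta [ 1.191 -1.955  0.025] spin 0.237
```

```bash
python3 -m handwheel '[0.6,-1,0,0.1,-1,0.6,-1,0,0.1,-1,0.6,-1,0,0.1,-1,0.6,-1,0,0.1,-1,0.6,-1,0,0.1,-1]'; python3 -m handwheel '[0.45,-0.98,0,0.14,-1,0.45,-0.98,0,0.14,-1,0.45,-0.98,0,0.14,-1,0.45,-0.98,0,0.14,-1,0.45,-0.98,0,0.14,-1]'; python3 -c "
from h import *
plan(.43,-.185,.07,90)
cv2.imwrite('pics/s17.png',grab_frame('side')[:,:,::-1])
cv2.imwrite('pics/t17.png',grab_frame('top')[:,:,::-1])
crop('pics/s17.png',200,150,110,90,7,'pics/s17c.png')
crop('pics/t17.png',190,130,160,130,5,'pics/t17c.png')"
```

```text
t: 24.85
eef_pos: [0.4583, -0.0243, 0.1895]
tool_rot: [0.009, -0.104, 0.994, -0.013]
force: [0.2, 0.8, -0.8]
grip_width: 0.017
t: 25.35
eef_pos: [0.421, -0.1847, 0.191]
tool_rot: [0.009, 0.009, 1.0, -0.012]
force: [-0.4, 1.0, -2.8]
grip_width: 0.0173
t 25.35 pos [ 0.421  -0.1847  0.191 ] yaw 89.01 zdir [ 0.0184 -0.0238 -0.9995] q7 1.88
delta [-0.045  0.018  0.807] spin -0.011
```

View pics/s17c.png

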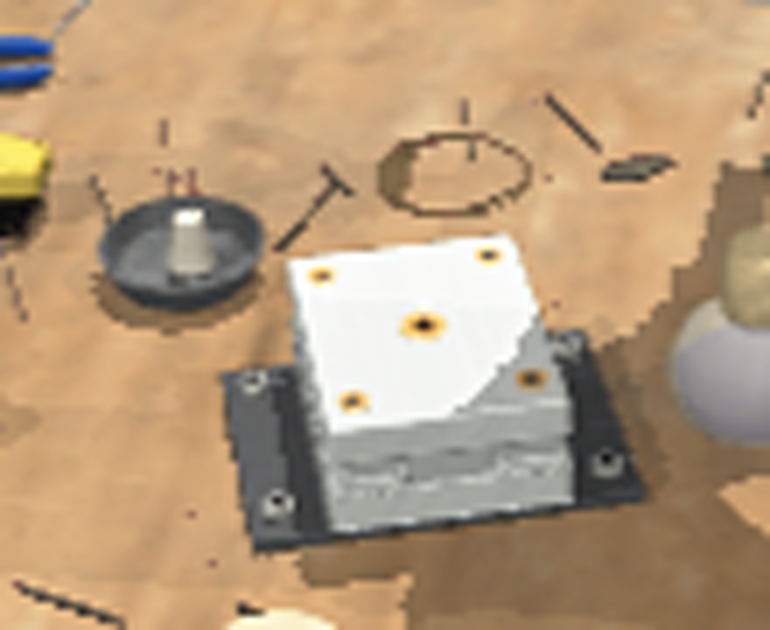

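View pics/t17c.png

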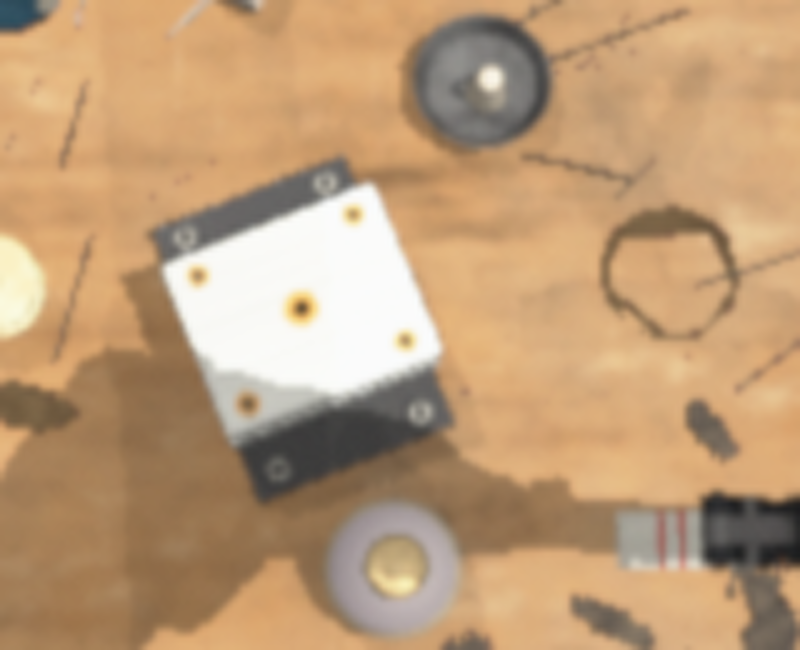

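```bash
python3 - <<'E'
from h import *
from scipy.optimize import least_squares
a=cv2.imread("pics/side0.png");b=cv2.imread("pics/s17.png")
ta=cv2.imread("pics/top0.png");tb=cv2.imread("pics/t17.png")
def cen(im,u,v,r=4):
    h=im[int(round(v))-r:int(round(v))+r+1,int(round(u))-r:int(round(u))+r+1].astype(float)
    w=h[:,:,2]-h[:,:,0]  # red-blue : brass
    w=np.clip(w-np.percentile(w,60),0,None)
    g=np.mgrid[0:2*r+1,0:2*r+1]; 
    return np.array([int(round(u))-r+(w*g[1]).sum()/w.sum(),int(round(v))-r+(w*g[0]).sum()/w.sum()])
P0=[(245.5,191.2),(269.7,188.7),(260.5,198.5),(250.5,209.5),(276,206.2)]
P1=[(245.7,189.3),(269.7,186.4),(260.5,196.3),(250.4,207.3),(275.9,204)]
L=[(32,-40),(-32,-40),(0,0),(32,40),(-32,40)]
c,s=np.cos(M[2]),np.sin(M[2])
for p,q,l in zip(P0,P1,L):
    x,y=np.array(l)/1e3; X=np.array([M[0]+c*x-s*y,M[1]+s*x+c*y,.048])
    dv=proj("side",X+[0,0,.01])-proj("side",X)
    A=cen(a,*p);B=cen(b,*q); print(l,"pred",proj("side",X).round(1),A.round(2),B.round(2),"px/10mm",dv.round(2),"dh mm",(10*(B-A)[1]/dv[1]).round(2))
# phase correlation on right & left patches of the top face
for nm,(x0,y0,w,h) in {"right":(240,183,34,10),"left":(245,202,36,10)}.items():
    best=None
    ga,gb=[cv2.cvtColor(i,cv2.COLOR_BGR2GRAY) for i in(a,b)]
E
```

```text
(32, -40) pred [245.5 191.2] [245.57 188.9 ] [245.35 186.89] px/10mm [-0.16 -3.  ] dh mm 6.72
(-32, -40) pred [268.6 188.5] [270.32 186.76] [270.14 183.81] px/10mm [-0.02 -2.99] dh mm 9.88
(0, 0) pred [259.6 198.4] [260.1  198.38] [259.95 196.09] px/10mm [-0.08 -3.04] dh mm 7.51
(32, 40) pred [249.9 209.1] [250.12 209.14] [250.05 206.89] px/10mm [-0.14 -3.09] dh mm 7.31
(-32, 40) pred [274.5 206.1] [275.34 206.05] [275.53 203.67] px/10mm [ 0.01 -3.08] dh mm 7.71
```

```bash
python3 - <<'E'
from h import *
a=cv2.imread("pics/side0.png").astype(np.float32);b=cv2.imread("pics/s17.png").astype(np.float32)
def sat(i): return i[:,:,2]-i[:,:,0]
for p,n in [((245.5,191.2),"R+x"),((269.7,188.7),"R-x"),((260.5,198.5),"C"),((250.5,209.5),"L+x")]:
    u,v=map(lambda t:int(round(t)),p); r=2
    T=cv2.resize(sat(a)[v-r-2:v+r+3,u-r-3:u+r+4],None,fx=10,fy=10,interpolation=cv2.INTER_CUBIC)
    I=cv2.resize(sat(b)[v-r-7:v+r+4,u-r-6:u+r+7],None,fx=10,fy=10,interpolation=cv2.INTER_CUBIC)
    # crop template rows to bush only
    T=T[15:-15]
    m=cv2.matchTemplate(I,T,cv2.TM_CCOEFF_NORMED);_,mv,_,ml=cv2.minMaxLoc(m)
    dx=(ml[0]/10-3);dy=(ml[1]/10-5-1.5)
    print(n,mv.round(3),dx,round(dy,2),"dh",round(-dy/.302,2))
E
```

```text
Traceback (most recent call last):
AttributeError: 'float' object has no attribute 'round'
```

```bash
python3 - <<'E'
from h import *
a=cv2.imread("pics/side0.png").astype(np.float32);b=cv2.imread("pics/s17.png").astype(np.float32)
def sat(i): return i[:,:,2]-i[:,:,0]
for p,n in [((245.5,191.2),"R+x"),((269.7,188.7),"R-x"),((260.5,198.5),"C"),((250.5,209.5),"L+x")]:
    u,v=map(lambda t:int(round(t)),p); r=2
    T=cv2.resize(sat(a)[v-r-2:v+r+3,u-r-3:u+r+4],None,fx=10,fy=10,interpolation=cv2.INTER_CUBIC)
    I=cv2.resize(sat(b)[v-r-7:v+r+4,u-r-6:u+r+7],None,fx=10,fy=10,interpolation=cv2.INTER_CUBIC)
    T=T[15:-15]
    m=cv2.matchTemplate(I,T,cv2.TM_CCOEFF_NORMED);_,mv,_,ml=cv2.minMaxLoc(m)
    dx=(ml[0]/10-3);dy=(ml[1]/10-5-1.5)
    print(n,round(mv,3),round(dx,2),round(dy,2),"dh",round(-dy/.302,2))
E
```

```text
R+x 0.947 -0.2 -2.2 dh 7.28
R-x 0.958 0.0 -2.2 dh 7.28
C 0.973 -0.1 -2.3 dh 7.62
L+x 0.951 -0.2 -2.1 dh 6.95
```

```bash
python3 -m handwheel '[0,0,0.25,0,-1,0,0,0.5,0,-1,0,0,0.75,0,-1,0,0,0.83,0,-1,0,0,0.845,0,-1,0,0,0.85,0,-1,0,0,0.85,0,-1]'; python3 -c "
from h import *
plan(.42,-.185,.0625,90)
cv2.imwrite('pics/s18.png',grab_frame('side')[:,:,::-1])
crop('pics/s18.png',270,110,130,100,6,'pics/s18c.png')"
```

```text
t: 26.15
eef_pos: [0.4255, -0.1834, 0.0644]
tool_rot: [0.01, 0.005, 1.0, -0.011]
force: [0.5, 0.5, -0.9]
grip_width: 0.0172
t 26.15 pos [ 0.4255 -0.1834  0.0644] yaw 89.37 zdir [ 0.0206 -0.0221 -0.9995] q7 1.86
delta [ 0.037 -0.011  0.012] spin -0.007
```

View pics/s18c.png

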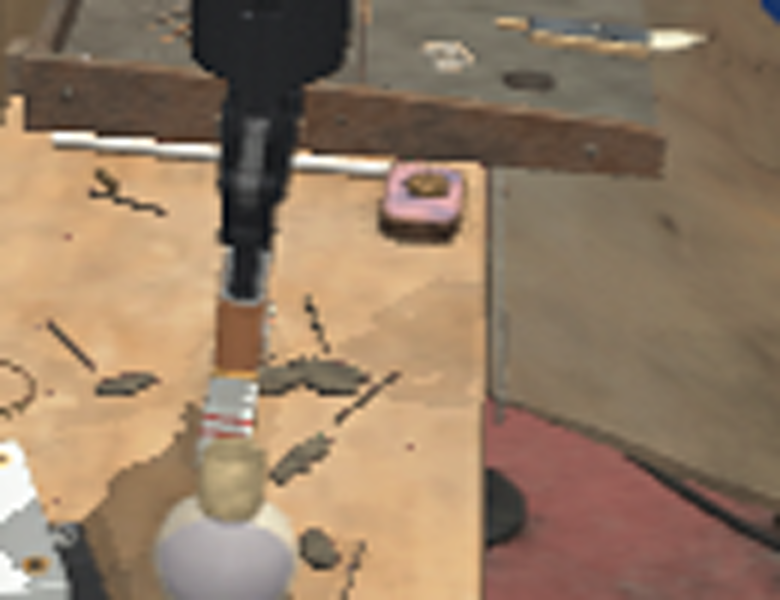

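```bash
python3 -m handwheel '[0,0,0.012,0,-1,0,0,0.014,0,-1,0,0,0.014,0,-1]'; python3 -c "
from h import *
plan(.42,-.185,.0625,90)"; python3 -m handwheel '[0,0,0,0,-0.3,0,0,0,0,0,0,0,0,0,0.4,0,0,0,0,1,0,0,0,0,1,0,0,0,0,1]'
```

```text
t: 26.5
eef_pos: [0.4257, -0.1838, 0.0629]
tool_rot: [0.011, 0.006, 1.0, -0.011]
force: [0.5, -0.1, -2.4]
grip_width: 0.0172
t 26.5 pos [ 0.4257 -0.1838  0.0629] yaw 89.34 zdir [ 0.0217 -0.0227 -0.9995] q7 1.86
delta [ 0.038 -0.008  0.002] spin -0.007
t: 27.1
eef_pos: [0.4257, -0.1838, 0.0629]
tool_rot: [0.011, 0.006, 1.0, -0.011]
force: [0.4, -0.7, 0.5]
grip_width: 0.0848
```

```bash
python3 -m handwheel '[0,0,-0.2,0,1,0,0,-0.5,0,1,0,0,-0.8,0,1,0,0,-1,0,1,0,0,-1,0,1,0,0,-1,0,1]'; python3 -c "
from h import *
plan(.42,-.185,.0625,90)
for n in ('side','top','wrist'): cv2.imwrite(f'pics/{n}19.png',grab_frame(n)[:,:,::-1])
crop('pics/side19.png',190,110,200,150,4,'pics/s19c.png')
crop('pics/top19.png',130,120,240,170,3.3,'pics/t19c.png')"
```

```text
t: 27.7
eef_pos: [0.4225, -0.1804, 0.2131]
tool_rot: [0.012, 0.006, 1.0, -0.011]
force: [1.0, 0.1, -0.5]
grip_width: 0.0857
t 27.7 pos [ 0.4225 -0.1804  0.2131] yaw 89.34 zdir [ 0.0231 -0.0231 -0.9995] q7 1.88
delta [ 0.04  -0.008  1.004] spin -0.007
```

View pics/s19c.png

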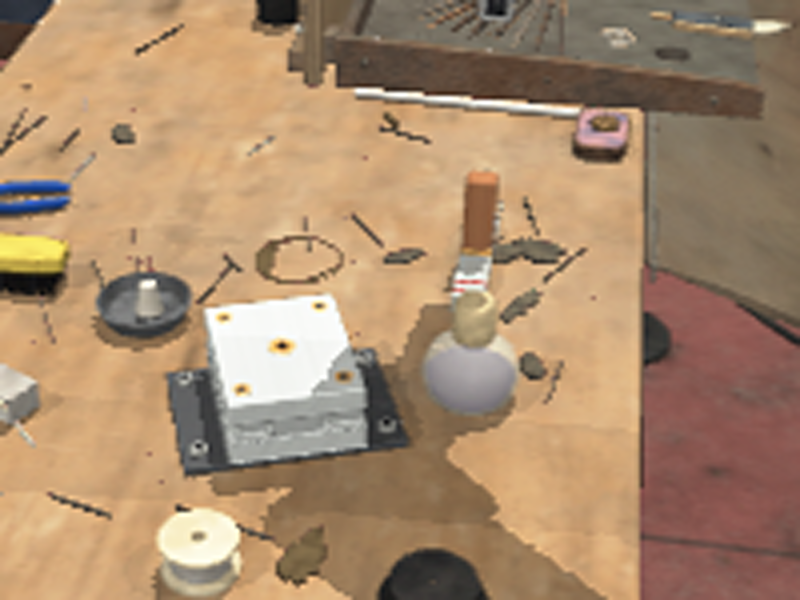

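View pics/t19c.png

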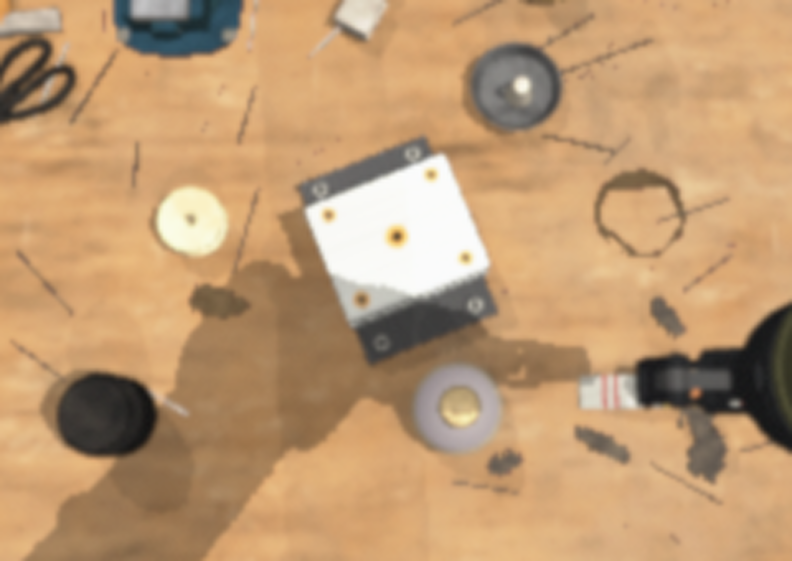

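View pics/wrist19.png

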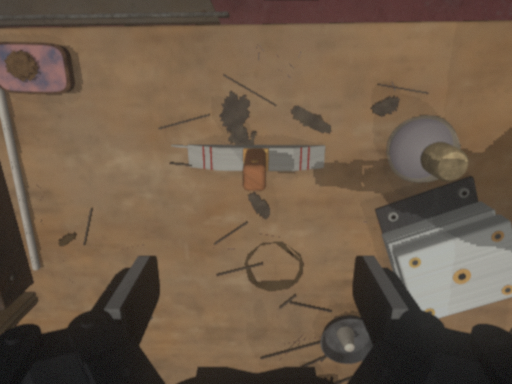

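```bash
python3 -c "
from rig import *
print(job_done())"
```

```text
the job is handed in; nothing more can be done
None
```

I worked the upper half up with the wedge in five passes (left, right, left, right, left). I then put the wedge down in front of the mould, on the right-hand side, and handed the job in with the gripper open and about 15 cm above the bench-standing wedge. It took 28 s of the 56 s.

- **Final height:** the side camera puts the brass bushes about 7.0 to 7.6 mm above where they started, at both ends. How deep the blade went gives about 7.5 to 8 mm at each end. The two methods differ by about half a millimetre, within what the cameras can resolve. Both are above 6.5 mm, and level to within about 1 mm.
- **Evenness while lifting:** by blade depth, the two ends were never more than about 3 mm apart. I did not measure this separately at every step.
- **Forces:** the wrist force readings I took during the pushes were about 7 to 13 N. The gripper never went near the upper half.
- **Wedge:** the last pictures show it standing on its flat underside with the handle upright. The tool had tilted about 2° over the pushes, so it settled flat only on release.
- **Bystanders:** the jar, lamp, spool and dish are at the same pixels as in the first pictures.
- **A disagreement:** one first attempt at the height measurement gave 6.7 and 9.9 mm for the two right-hand bushes. I blamed the bench showing in the measuring window. A tighter match gave 7.3 mm for both.

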